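# Pack a sanding kit and take its sign-out photo

### The job

Make up one sanding kit: lift the top tray off the pile and set it fully down in the bed of the kit carrier, load every sanding block on the bench into the tray's two bays so that each sits right down on the tray floor, then swing the keeper bar shut over them until it snaps into its catch. Then take the sign-out photo: half-press the camera's shutter button to its first stop and hold it there for a good second to focus, press it right down to take the picture, and let it go. Leave the other two trays piled where they are and do not disturb the screwdriver, the jar or the mallet.

Things in the scene. Friction and masses are not known exactly. Their poses are not given: they have to be found in the camera images.
- tray_top: Uppermost of a pile of three identical loose plywood kit trays, 0.26 kg, 140 (x) x 202 (y) x 50 (z) mm. Origin: centre of its underside. Foot plate 110 x 172 x 5 mm, then the floor, 140 x 202 mm, upper face at z = 10 mm; walls 6 mm thick up to z = 34 mm; corner posts 12 x 12 mm up to z = 50 mm. Alike when turned half a turn.
- tray_rail (a point): Middle of the upper edge of tray_top's grip rail (tray x = 0, y = 0, z = 42 mm): a wooden rail 12 mm thick that runs down the middle of the tray along y, from the floor up. Pinch it here from above to lift the tray level.
- tray_bay_a (a point): Centre of the floor of one of tray_top's two bays (tray x = 35 mm, z = 10 mm), axes as the tray. Each bay is 58 mm wide in x and 190 mm long in y (posts take 6 mm of its corners) and takes three blocks in a row, each 40 mm across the bay.
- tray_bay_b (a point): The same for the other bay (tray x = -35 mm).
- tray_middle: Second tray of the pile, identical to tray_top. Piled trays are 45 mm apart: each foot plate sits 5 mm deep, with about 3 mm play, between the corner posts of the tray below.
- tray_bottom: Lowest tray of the pile, identical, standing on the bench.
- carrier: Kit carrier, a wooden base screwed to the bench, 172 mm in x, from y = -172 to 150 mm. Origin: on its underside, below the middle of the bed. A fence 14 mm high rings the bed and leaves 150 (x) x 212 (y) mm free, so a tray laid along y has 5 mm play each side. Pivot post at y = -150 mm, top at z = 76 mm; catch post with a spring ball and a stop cheek at y = +133 mm, top at z = 96 mm.
- carrier_bed (a point): Centre of the carrier's bed, on its upper face, 10 mm above the bench; axes as the carrier. A tray set fully home has its origin here.
- keeper (a joint): Angle of the keeper bar (rad): 0 shut, lying along the carrier's y over the middle of the bed; grows as it swings out level to the carrier's +x (clockwise from above), up to 2.0. Light friction (0.05 N m) keeps it where it is left. Its brass nose meets the catch's spring ball at 0.055 rad, passes it at 0.027 and snaps to 0; this takes some 5 to 8 N at the knob.
- keeper_hinge (a point): Vertical axis of the keeper bar, at mid thickness of the bar (carrier x = 0, y = -150, z = 83 mm); axes as the carrier.
- keeper_knob (a point): Middle of the round upright knob on the bar, 22 mm in diameter, 150 mm from the hinge axis, 10 mm above the bar and 10 mm below the knob's top. Bar: a board 50 mm wide, 12 mm thick, 282 mm long, underside 77 mm above the bench, 9 mm above 48 mm high blocks in a tray in the bed. Open by 1.5 rad or more it leaves the bed free from above.
- block0: Sanding block of beech with a cork sole, loose, 40 (x) x 54 (y) x 48 (z) mm, about 0.08 kg. Origin: middle of the block. Rounded top, flat sole; it stands on its flat abrasive face (-z) on the bench. Three to five such blocks are present.
- block1: Sanding block of beech with a cork sole, loose, 40 (x) x 54 (y) x 48 (z) mm, about 0.08 kg. Origin: middle of the block. Rounded top, flat sole; it stands on its flat abrasive face (-z) on the bench. Three to five such blocks are present.
- block2: Sanding block of beech with a cork sole, loose, 40 (x) x 54 (y) x 48 (z) mm, about 0.08 kg. Origin: middle of the block. Rounded top, flat sole; it stands on its flat abrasive face (-z) on the bench. Three to five such blocks are present.
- block3: Sanding block of beech with a cork sole, loose, 40 (x) x 54 (y) x 48 (z) mm, about 0.08 kg. Origin: middle of the block. Rounded top, flat sole; it stands on its flat abrasive face (-z) on the bench. Three to five such blocks are present.
- block4: Sanding block of beech with a cork sole, loose, 40 (x) x 54 (y) x 48 (z) mm, about 0.08 kg. Origin: middle of the block. Rounded top, flat sole; it stands on its flat abrasive face (-z) on the bench. Three to five such blocks are present.
- camera: Record camera on a weighted round stand 100 mm across, fixed to the bench, its lens looking along the camera's -x. Origin: underside of the stand. Camera body 118 (y) x 36 (x) mm, from 75 to 147 mm above the bench; a viewfinder hump 34 to 70 mm from the button's centre ends at 154 mm.
- shutter_top (a point): Centre of the upper face of the shutter button: a dark steel disc 20 mm across, facing up, 160 mm above the bench when up, 13 mm above the camera's top (camera x = 0, y = 40 mm). Press it straight down with closed fingers.
- shutter_half (a joint): First stage of the shutter button (m): 0 up, 0.003 at its first stop (half-pressed). It starts to move at 1 N and meets the stop at 2.2 N. It springs back.
- shutter_full (a joint): Second stage of the shutter button (m), past the first stop: stays 0 until the force exceeds 6 N, then yields 1 mm per N to 0.003, fully down, at 9 N, where it stops hard. It springs back. So the disc goes down 3 mm to the first stop and 6 mm in all.
- screwdriver: A screwdriver lying on the bench: bystander, leave it alone.
- wax_jar: A closed jar, 68 mm across and 75 mm high, beyond the carrier: bystander, leave it alone.
- mallet: A wooden mallet lying on the bench, head 62 x 120 x 85 mm: bystander, leave it alone.
Not all that is in view belongs to the job. Leave any green or pink look-alike of the block1 alone.

How it is judged:
On the way, in this order (a step that is already met when the one before it is completed fails the run):
1. the top tray is set home in the carrier's bed (x of tray_top in the frame of carrier_bed between -0.008 and 0.008 m and y of tray_top in the frame of carrier_bed between -0.008 and 0.008 m and z of tray_top in the frame of carrier_bed below 0.004 m and angle between tray_top's own z axis and vertical below 0.06 rad and contact force between the fingers and tray_top below 0.5 N), for 0.2 s.
2. every block sits on the floor of a bay of the tray, let go (x of tray_top in the frame of carrier_bed between -0.008 and 0.008 m and y of tray_top in the frame of carrier_bed between -0.008 and 0.008 m and z of tray_top in the frame of carrier_bed below 0.004 m and angle between tray_top's own z axis and vertical below 0.06 rad and x of block0 in the frame of tray_top between -0.055 and 0.055 m and y of block0 in the frame of tray_top between -0.085 and 0.085 m and z of block0 in the frame of tray_top between 0.02 and 0.039 m and (x of block0 in the frame of tray_top above 0.015 m or x of block0 in the frame of tray_top below -0.015 m) and x of block1 in the frame of tray_top between -0.055 and 0.055 m and y of block1 in the frame of tray_top between -0.085 and 0.085 m and z of block1 in the frame of tray_top between 0.02 and 0.039 m and (x of block1 in the frame of tray_top above 0.015 m or x of block1 in the frame of tray_top below -0.015 m) and x of block2 in the frame of tray_top between -0.055 and 0.055 m and y of block2 in the frame of tray_top between -0.085 and 0.085 m and z of block2 in the frame of tray_top between 0.02 and 0.039 m and (x of block2 in the frame of tray_top above 0.015 m or x of block2 in the frame of tray_top below -0.015 m) and x of block3 in the frame of tray_top between -0.055 and 0.055 m and y of block3 in the frame of tray_top between -0.085 and 0.085 m and z of block3 in the frame of tray_top between 0.02 and 0.039 m and (x of block3 in the frame of tray_top above 0.015 m or x of block3 in the frame of tray_top below -0.015 m) and x of block4 in the frame of tray_top between -0.055 and 0.055 m and y of block4 in the frame of tray_top between -0.085 and 0.085 m and z of block4 in the frame of tray_top between 0.02 and 0.039 m and (x of block4 in the frame of tray_top above 0.015 m or x of block4 in the frame of tray_top below -0.015 m) and contact force between the fingers and block0 below 0.5 N and contact force between the fingers and block1 below 0.5 N and contact force between the fingers and block2 below 0.5 N and contact force between the fingers and block3 below 0.5 N and contact force between the fingers and block4 below 0.5 N), for 0.2 s.
3. the keeper bar is shut in its catch over the loaded tray (value of joint keeper below 0.02 rad and x of tray_top in the frame of carrier_bed between -0.008 and 0.008 m and y of tray_top in the frame of carrier_bed between -0.008 and 0.008 m and z of tray_top in the frame of carrier_bed below 0.004 m and angle between tray_top's own z axis and vertical below 0.06 rad and x of block0 in the frame of tray_top between -0.055 and 0.055 m and y of block0 in the frame of tray_top between -0.085 and 0.085 m and z of block0 in the frame of tray_top between 0.02 and 0.039 m and (x of block0 in the frame of tray_top above 0.015 m or x of block0 in the frame of tray_top below -0.015 m) and x of block1 in the frame of tray_top between -0.055 and 0.055 m and y of block1 in the frame of tray_top between -0.085 and 0.085 m and z of block1 in the frame of tray_top between 0.02 and 0.039 m and (x of block1 in the frame of tray_top above 0.015 m or x of block1 in the frame of tray_top below -0.015 m) and x of block2 in the frame of tray_top between -0.055 and 0.055 m and y of block2 in the frame of tray_top between -0.085 and 0.085 m and z of block2 in the frame of tray_top between 0.02 and 0.039 m and (x of block2 in the frame of tray_top above 0.015 m or x of block2 in the frame of tray_top below -0.015 m) and x of block3 in the frame of tray_top between -0.055 and 0.055 m and y of block3 in the frame of tray_top between -0.085 and 0.085 m and z of block3 in the frame of tray_top between 0.02 and 0.039 m and (x of block3 in the frame of tray_top above 0.015 m or x of block3 in the frame of tray_top below -0.015 m) and x of block4 in the frame of tray_top between -0.055 and 0.055 m and y of block4 in the frame of tray_top between -0.085 and 0.085 m and z of block4 in the frame of tray_top between 0.02 and 0.039 m and (x of block4 in the frame of tray_top above 0.015 m or x of block4 in the frame of tray_top below -0.015 m)), for 0.3 s.
4. the shutter button is held half-pressed at its first stop, with the kit packed and shut (value of joint keeper below 0.02 rad and value of joint shutter_half above 0.0022 m and value of joint shutter_full below 0.0014 m), for 0.6 s.
5. the shutter button is pressed right down (value of joint keeper below 0.02 rad and value of joint shutter_full above 0.0022 m), for 0.05 s.
At the end, for the whole second after the job is handed in: Tray home in the bed (8 mm sideways, 4 mm in height); every block present at rest on a bay's floor (centre 20 to 39 mm over the tray's underside); keeper under 0.02 rad; shutter button up; the other trays, screwdriver, jar and mallet within 30 mm of their start (all of step 3 and value of joint each of shutter_half, shutter_full below 0.0008 m and distance of each of tray_bottom, tray_middle, screwdriver, wax_jar, mallet from where it was at the start of the episode below 0.03 m and linear speed of each of block0, block1, block2, block3, block4 below 0.02 m/s); the robot touches nothing.
It fails at once if the screwdriver is knocked about (distance of screwdriver from where it was at the start of the episode above 0.04 m).
It fails at once if the jar is knocked about (distance of wax_jar from where it was at the start of the episode above 0.04 m).
It fails at once if the mallet is knocked about (distance of mallet from where it was at the start of the episode above 0.04 m).
It fails at once if the pile of the other trays is knocked about (distance of tray_bottom from where it was at the start of the episode above 0.06 m).
It fails at once if the pile of the other trays is knocked about (distance of tray_middle from where it was at the start of the episode above 0.06 m).
Of block0, block1, block2, block3, block4 only 3 to 5 are there at a start; the rules pass over those that are not, and their reading is None.
At some moment in a run one of block0, block1, block2, block3, block4 may be knocked a few centimetres aside while the robot is not near it.
Once in a run the grip may slacken for a moment while it holds something.
It also fails if it takes over 210 s, if anything falls off the work surface, if the arm or the gripper's body presses on something with over 40 N, if the wrist force passes 120 N, or if a joint passes its speed limit or range.

### The arm

A 7-joint arm with a two-finger parallel gripper is mounted at the origin on the work surface. World frame = base frame: x ahead of the robot, y to its left, z up, the work surface at z = 0. Lengths are in m, angles in rad, forces in N, time in s.
With the tool pointing down it reaches from about 0.425 to 0.95 m from the base axis. Payload 4.7 kg.
Tool frame: the origin (TCP) lies between the finger pads; the fingertips stand 8 mm ahead of it and the grasp point (between the pads) lies 11 mm behind it; x points along the fingers, z is the direction in which the jaws open and shut, and the axes are right-handed (so a half turn about x gives the same grasp; the last joint's range is limited). The gripper opens to 85 mm and grips with 20 to 120 N. Pads are 22 mm wide; open, the fingers measure 114 mm over their backs; the gripper's body (76 mm by 85 mm) begins 54 mm behind the grasp point. The pads swing forward as they close: fully open they stand 13 mm farther back than shut.
Start: joints at [1.076, 0.469, -0.049, 1.532, 0.024, 1.141, -0.082], TCP at [0.303, -0.603, 0.239] pointing down, gripper open.
Joint ranges: [-2.59, 2.59], [-0.33, 1.99], [-1.39, 1.29], [0.1, 2.45], [-1.04, 4.18], [0.21, 1.99], [-2.66, 2.66]. Speed limits (rad/s): [2.57, 2.57, 3.14, 3.14, 3.14, 3.14, 3.14].

### API

Orientations are given as a unit quaternion [w, x, y, z].
In Python, from cell import ctrl gives the robot as it stands. The module is installed in compiled form; this text tells all that it offers.
- The arm moves only by the shell command python3 -m pendant 'ROWS' [FORCE]. ROWS is text: rows parted by semicolons, each of 5 numbers parted by spaces: the opening, from -1 (shut) to 1 (fully open), then the shift along the world's x, y, z in m, then the turn about the world's z in rad. In form: hand x y z turn; .... A call has 1 to 12 rows; each row shifts and turns the commanded pose from where the row before left it; what a row does not reach is not made up. A row lasts 1/10 s, in which the tool goes at most 50 mm and 8.59 degrees, less where a joint would pass 70% of its speed; a pose out of reach is approached as far as the arm can. A call is refused whole if a number of a shift passes 0.05 or a number of a turn 0.15, either way. A call with a gripper value outside its range is refused whole. The fingers move at their own pace and stop on an object; FORCE is the grip in N (left out, the last holds). Time passes only in rows, so rows that do not move let the fingers close. It gives the time, the measured TCP pose, the force and the opening at its end, in the units of the state.
- ctrl.state(): the state, without advancing time (a new reading comes with each control period).
- ctrl.read_camera(name): name is "scene" or "top" or "wrist"; returns (picture, depth): 400x640x3 uint8, blue, green, red; 400x640 float32, m along the optical axis (not along the pixel's ray), 0 where there is no reading.
- ctrl.camera_params(name): a dict with "camera_matrix" (3x3 intrinsics, pixels), "extrinsics" (4x4, takes a point from camera to world coordinates). Camera axes: x right, y up, looking along -z (the intrinsics and any distortion apply to the point x, -y, -z); pixel columns grow to the right and rows downward; lengths in m; the calibration is good to about 2 mm. A picture is of the moment at which its call begins: read the wrist's pose just before it. camera_params takes no time and is no camera call; for the wrist camera it gives the pose at the moment of the call.
- ctrl.close_job(): hands the job in, once; it reports no verdict.
The state is a dict: "time_s": time; "joint_pos": joint angles; "dq": joint speeds; "joint_efforts": joint torques, N m; "tool_pos": TCP position; "orientation": TCP orientation; "wrist_force": force on the tool from outside, world axes, zero at the start; "wrist_torque": the same for the moment, N m; "grip_width": opening from 0.0 (shut) to 1.0 (fully open).
Only numpy, scipy, OpenCV 4.12 (cv2) and the standard library are available. Lean on these libraries where they do the work, as an engineer would, in place of code of your own. Each camera call takes 0.05 s, during which the arm holds its last target.

## Working session

There is one attempt and no reset: what is moved stays moved. The work goes in short steps, Python scripts to look and compute and a shell command to move; the robot and the scene stay as the last step left them, time stands still between calls to the robot, and variables do not carry over. Pictures are saved under pics/ and viewed, and the job is handed in when it is done.

```bash
mkdir -p pics
cat > h.py <<'E'
import numpy as np, cv2
from cell import ctrl
def grab(n,tag):
    P=ctrl.camera_params(n); im,d=ctrl.read_camera(n)
    cv2.imwrite(f'pics/{tag}.png',im); np.savez(f'pics/{tag}.npz',d=d,K=P['camera_matrix'],E=P['extrinsics'],im=im)
    return im,d,P
def load(tag):
    return np.load(f'pics/{tag}.npz')
def cloud(tag):
    z=load(tag);d=z['d'];K=z['K'];E=z['E'];v,u=np.mgrid[0:400,0:640]
    p=np.stack([(u-K[0,2])/K[0,0]*d,-(v-K[1,2])/K[1,1]*d,-d,np.ones_like(d)],-1)@E.T
    p=p[...,:3]; p[d<=0]=np.nan
    return p
def crop(tag,x0,y0,x1,y1,s,out):
    im=load(tag)['im'][y0:y1,x0:x1]; cv2.imwrite(f'pics/{out}.png',cv2.resize(im,None,fx=s,fy=s,interpolation=cv2.INTER_CUBIC))
E
python3 - <<'E'
from h import *
for n in ['scene','top','wrist']:
    im,d,P=grab(n,n+'0'); print(n,P['camera_matrix'],P['extrinsics'].round(3))
print(ctrl.state())
E
```

```text
scene [[479.8303315    0.         323.9295146 ]
 [  0.         479.8303315  195.95446144]
 [  0.           0.           1.        ]] [[-0.581 -0.647  0.494  1.236]
 [ 0.814 -0.455  0.361  0.435]
 [-0.009  0.612  0.791  1.155]
 [ 0.     0.     0.     1.   ]]
top [[491.9084341    0.         318.34245605]
 [  0.         491.9084341  198.13312816]
 [  0.           0.           1.        ]] [[-0.007  0.991 -0.13   0.44 ]
 [-1.    -0.006  0.011 -0.031]
 [ 0.011  0.13   0.991  1.326]
 [ 0.     0.     0.     1.   ]]
wrist [[298.4887099    0.         319.37905954]
 [  0.         298.4887099  199.44602594]
 [  0.           0.           1.        ]] [[ 0.45   0.853  0.266  0.372]
 [-0.893  0.43   0.131 -0.57 ]
 [-0.003 -0.297  0.955  0.373]
 [ 0.     0.     0.     1.   ]]
{'time_s': 0.15, 'joint_pos': array([ 1.07608687,  0.46928924, -0.0486329 ,  1.5333832 ,  0.02413911,
        1.14099213, -0.08229834]), 'dq': array([ 0.00033279, -0.00282401,  0.00019692, -0.00458993, -0.00051028,
       -0.00379536,  0.00137754]), 'joint_efforts': array([ 2.27334226e-04, -5.10764194e+01, -4.68492019e-02, -2.37979120e+01,
        1.07112140e-02,  5.39254019e-03, -3.23293580e-05]), 'tool_pos': array([ 0.30301578, -0.6026996 ,  0.2384957 ]), 'orientation': array([ 0.60145834,  0.37133075,  0.60237464, -0.37081818]), 'wrist_force': array([ 0.00641956,  0.07208265, -0.08829738]), 'wrist_torque': array([ 0.06126123, -0.02828475, -0.00775272]), 'grip_width': 1.0033968566546407}
```

View pics/top0.png

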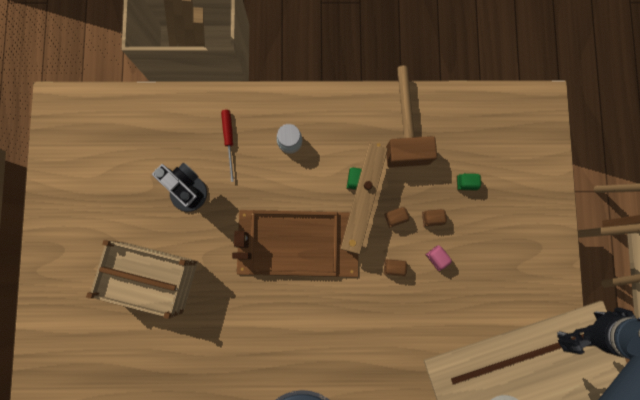

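View pics/scene0.png

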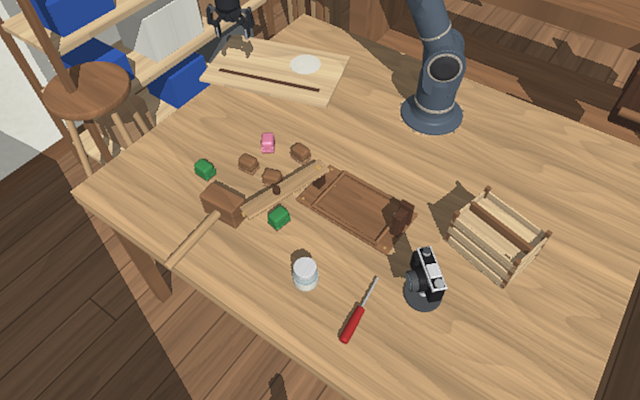

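View pics/wrist0.png

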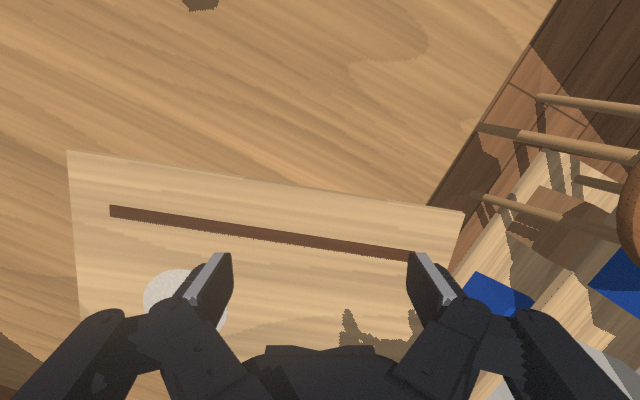

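Run:
```python
from h import *
crop('top0',80,140,380,340,2.6,'c1')
crop('top0',330,140,530,290,4,'c2')
crop('scene0',170,120,350,260,4,'c3')
```

```text
(no output)
```

View pics/c1.png

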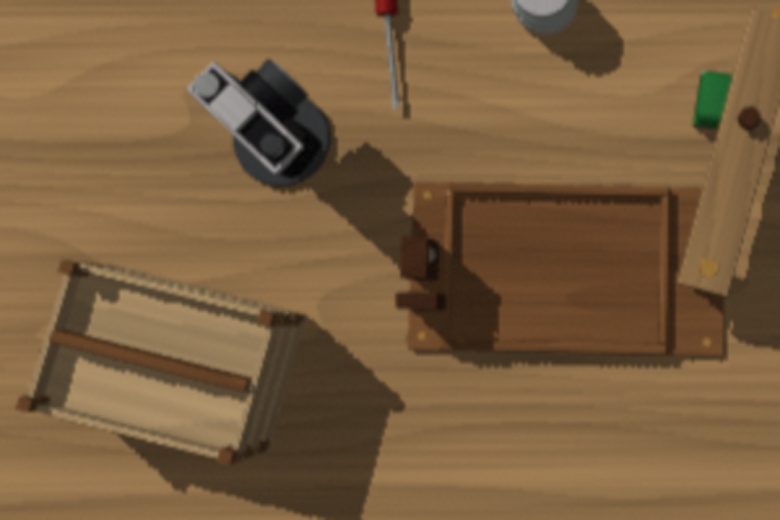

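View pics/c2.png

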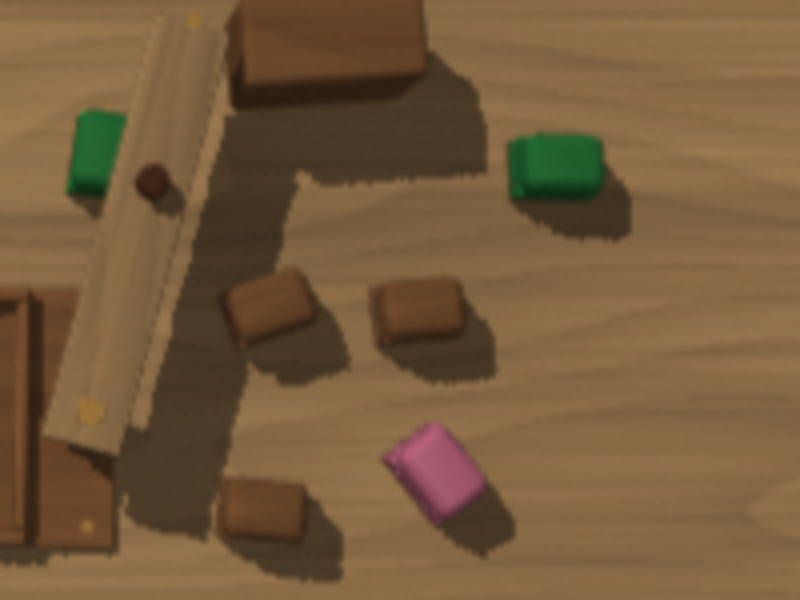

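View pics/c3.png

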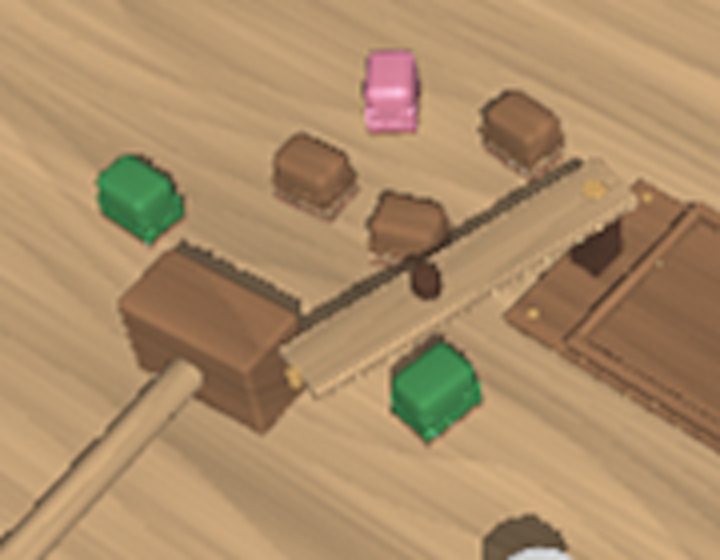

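Run:
```python
from h import *
np.set_printoptions(precision=4,suppress=True)
p=cloud('top0')
def rect(mask,name):
    n,l,s,c=cv2.connectedComponentsWithStats(mask.astype(np.uint8))
    for i in range(1,n):
        if s[i,4]<60: continue
        q=p[l==i]; r=cv2.minAreaRect((q[:,:2]*1000).astype(np.float32))
        print(name,s[i],'ctr',c[i].round(1),np.array(r[0]),np.array(r[1]),r[2],'zmed',np.median(q[:,2]))
z=p[...,2]
# blocks
im=load('top0')['im']; V=np.zeros(z.shape,bool);V[140:330,340:540]=1
rect(V&(z>0.035)&(z<0.06),'blk')
V=np.zeros(z.shape,bool);V[130:270,330:400]=1
rect(V&(z>0.07)&(z<0.098),'keeper')
V=np.zeros(z.shape,bool);V[200:290,220:365]=1
rect(V&(z>0.004)&(z<0.03),'carr')
V=np.zeros(z.shape,bool);V[230:330,80:210]=1
rect(V&(z>0.11),'pile')
rect(V&(z>0.135),'posts')
V[:]=0;V[150:220,140:220]=1
rect(V&(z>0.13),'cam'); rect(V&(z>0.151),'camhi');rect(V&(z>0.156),'btn')
print(np.nanmax(np.where(V,z,np.nan)))
for uv in [(100,270),(175,287)]: print(uv,p[uv[1],uv[0]])
```

```text
blk [387 143  47  23 108] ctr [404.5 160. ] [ 705.8442 -281.3373] [128.4141  49.0516] 67.8541488647461 zmed 0.047385261328317996
blk [348 168  14  21 213] ctr [353.9 177.1] [ 665.4438 -139.6279] [29.6349 55.178 ] 73.9040298461914 zmed 0.046398059491345345
blk [460 174  21  15 292] ctr [470.5 180.9] [ 652.1067 -450.9565] [53.9681 37.4857] 89.16851043701172 zmed 0.04608720895397933
blk [387 207  22  19 298] ctr [397.6 216.3] [ 559.0583 -253.7952] [39.7477 54.2768] 18.60601234436035 zmed 0.04596287576022018
blk [425 210  22  16 300] ctr [435.6 217.1] [ 556.906  -354.3466] [39.6808 55.0948] 4.2319536209106445 zmed 0.04614737604488728
blk [430 247  22  23 312] ctr [440.4 257.8] [ 450.5701 -362.5758] [53.927  41.1787] 35.04075622558594 zmed 0.04618192182827341
blk [386 260  21  17 306] ctr [396.1 267.6] [ 425.8378 -246.2903] [54.1028 39.4206] 83.20175170898438 zmed 0.04599569989019925
keeper [389 139  11  24 231] ctr [394.6 150.1] [ 727.292  -243.2408] [24.8149 61.3163] 88.95699310302734 zmed 0.08356199103483442
keeper [ 341  143   47  111 2107] ctr [363.8 198.9] [ 606.1635 -162.8574] [ 50.2996 288.7543] 74.16615295410156 zmed 0.088395367746547
carr [ 237  209  121   69 6872] ctr [295.7 243.9] [491.7516  10.7941] [320.1791 180.507 ] 88.53082275390625 zmed 0.010077278064713036
pile [  86  240  102   79 1508] ctr [136.4 279.6] [404.9626 390.7592] [204.2678 140.6863] 75.46672821044922 zmed 0.12455010555881607
cam [ 152  164   48   43 1013] ctr [177.1 183.6] [641.6928 292.5866] [118.0071  73.3426] 46.849822998046875 zmed 0.1455975383492436
camhi [161 173  18  18 149] ctr [169.5 181.5] [636.6012 314.1831] [35.5454 29.0306] 49.1989860534668 zmed 0.1536532847411458
0.1644419958135379
(100, 270) [0.4265 0.4777 0.1345]
(175, 287) [0.385  0.299  0.1311]
```

```bash
cat >> h.py <<'E'
from scipy.spatial.transform import Rotation as R
def st():
    s=ctrl.state(); w,x,y,z=s['orientation']; M=R.from_quat([x,y,z,w]).as_matrix()
    j=M[:,2]; print('t',round(s['time_s'],2),'tcp',s['tool_pos'].round(4),'jaw deg',round(np.degrees(np.arctan2(j[1],j[0])),2),'xdir',M[:,0].round(3),'F',s['wrist_force'].round(2),'grip',round(s['grip_width'],3),'q7',s['joint_pos'].round(2)[[4,6]])
    return s
E
python3 -c "
from h import *
st()"
python3 -m pendant '1 0.04 0.04 0.03 0; 1 0.04 0.04 0.03 0; 1 0.04 0.04 0.03 0; 1 0.03 0.04 0.02 0; 1 0 0.04 0 0; 1 0 0.04 0 0; 1 0 0.04 0 0;1 0 0.02 0 0; 1 0 0 0 0'
python3 - <<'E'
from h import *
st();grab('wrist','w1')
E
```

```text
t 0.15 tcp [ 0.303  -0.6027  0.2385] jaw deg -63.31 xdir [-0.001  0.001 -1.   ] F [ 0.01  0.07 -0.09] grip 1.003 q7 [ 0.02 -0.08]
time_s: 1.05
tool_pos: [0.4254, -0.3294, 0.3285]
orientation: [0.603, 0.37, 0.603, -0.37]
wrist_force: [-0.3, -0.1, 0.8]
grip_width: 1.0
t 1.05 tcp [ 0.4254 -0.3294  0.3285] jaw deg -63.04 xdir [ 0.001  0.    -1.   ] F [-0.31 -0.15  0.81] grip 1.0 q7 [ 0.03 -0.55]
```

View pics/w1.png

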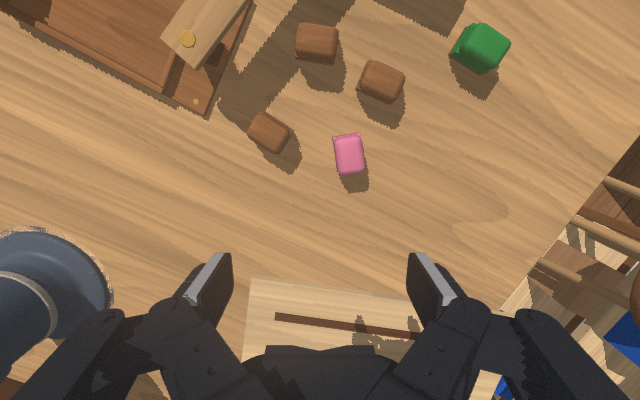

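```bash
python3 -m pendant '1 0.015 0.04 0 0.1; 1 0.01 0.04 0 0.1; 1 0.01 0.04 0 0.1; 1 0 0.04 0 0.1; 1 0 0.04 0 0.1; 1 0 0.04 0 0.1; 1 0 0.04 0 0.1; 1 -0.02 0.04 0 0.1;1 -0.02 0.02 0 0.05; 1 0 0 0 0;1 0 0 0 0'
python3 - <<'E'
from h import *
st();grab('wrist','w2')
E
```

```text
time_s: 2.2
tool_pos: [0.4207, 0.0062, 0.3285]
orientation: [0.702, 0.091, 0.701, -0.091]
wrist_force: [0.5, -1.1, -0.1]
grip_width: 0.999
t 2.2 tcp [0.4207 0.0062 0.3285] jaw deg -14.76 xdir [ 0.001 -0.001 -1.   ] F [ 0.54 -1.09 -0.14] grip 0.999 q7 [-0.   -0.36]
```

View pics/w2.png

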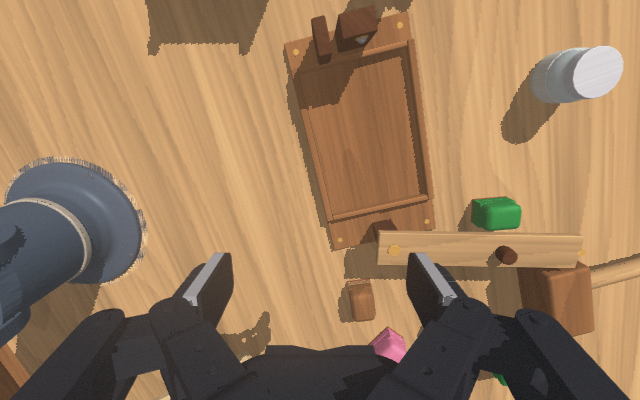

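Run:
```python
from h import *
np.set_printoptions(precision=4,suppress=True)
p=cloud('w2'); z=p[...,2]
x,y=p[...,0],p[...,1]
def rect(q,name):
    r=cv2.minAreaRect((q[:,:2]*1000).astype(np.float32)); print(name,len(q),np.array(r[0]),np.array(r[1]),r[2],np.median(q[:,2]))
roi=(x>0.36)&(x<0.62)&(y>-0.2)&(y<0.22)
print(np.histogram(z[roi],bins=np.arange(-0.005,0.11,0.005)))
m=(roi&(z>0.006)&(z<0.035)).astype(np.uint8)
m=cv2.morphologyEx(m,cv2.MORPH_OPEN,np.ones((3,3)))
n,l,s,c=cv2.connectedComponentsWithStats(m); i=1+np.argmax(s[1:,4]); rect(p[l==i],'carrier all')
# fence
f=roi&(z>0.019)&(z<0.03); rect(p[f&(y>-0.09)&(y<0.13)],'fence')
k=(z>0.083)&(z<0.093)&(y<0.0); kk=k.astype(np.uint8);n,l,s,c=cv2.connectedComponentsWithStats(kk); i=1+np.argmax(s[1:,4]); rect(p[l==i],'bar')
kn=(z>0.1)&(z<0.115)&(y<-0.05)&(y>-0.3); rect(p[kn],'knobtop')
for uv in [(296,52),(400,24),(427,222),(340,240),(394,250),(581,253),(507,254),(362,38),(320,36)]: print(uv,p[uv[1],uv[0]])
# bed-edge lines on fixed y : x profile
bed=roi&(z>0.006)&(z<0.014)
for y0 in np.arange(-0.06,0.1,0.04):
    b=bed&(abs(y-y0)<0.003)&(x>0.4)&(x<0.58); xs=np.sort(x[b]); print(y0,xs[[0,-1]])
    b=f&(abs(y-y0)<0.003); xs=np.sort(x[b]); print('  f',xs[xs<0.45].min(),xs[xs<0.45].max(),xs[xs>0.5].min(),xs[xs>0.5].max())
for x0 in np.arange(0.43,0.56,0.03):
    b=f&(abs(x-x0)<0.003); ys=np.sort(y[b]); print(x0,'fy',ys[ys<0].min(),ys[ys<0].max(),ys[ys>0.05].min(),ys[ys>0.05].max())
crop('w2',260,0,640,290,2,'c4')
```

```text
(array([ 4948, 12752,  5586, 14095,   371,  2885,   760,    56,    78,
          63,    60,    55,    52,    37,    35,    37,    72,   204,
        2870,  1294,   943,     0]), array([-0.005,  0.   ,  0.005,  0.01 ,  0.015,  0.02 ,  0.025,  0.03 ,
        0.035,  0.04 ,  0.045,  0.05 ,  0.055,  0.06 ,  0.065,  0.07 ,
        0.075,  0.08 ,  0.085,  0.09 ,  0.095,  0.1  ,  0.105]))
carrier all 23728 [496.4028   8.8117] [321.8739 172.1897] 88.4169692993164 0.010718940219485718
fence 3048 [496.5898  20.0515] [223.6742 169.983 ] 88.54580688476562 0.024157903250100532
bar 6275 [ 610.3715 -163.15  ] [ 50.7078 289.1502] 74.22826385498047 0.08922226388143528
knobtop 292 [ 336.4321 -111.5794] [ 21.0363 631.7923] 78.95297241210938 0.10834703218119357
(296, 52) [0.4286 0.1559 0.0127]
(400, 24) [0.5732 0.1536 0.0106]
(427, 222) [ 0.5651 -0.1392  0.011 ]
(340, 240) [ 0.4208 -0.1341  0.0113]
(394, 250) [ 0.4929 -0.1305  0.0907]
(581, 253) [ 0.744  -0.2022  0.0892]
(507, 254) [ 0.6332 -0.1637  0.1094]
(362, 38) [0.5066 0.1377 0.0884]
(320, 36) [0.461  0.1507 0.0937]
-0.06 [0.4195 0.5698]
  f 0.409
[... 211 characters left out ...]
[0.4216 0.5719]
  f 0.4118127870869191 0.4214848511066228 0.5713209294936878 0.5811030398204362
0.06 [0.4117 0.5733]
  f 0.41305342011448354 0.42266883376941555 0.5726416081647763 0.5824441092710257
0.43 fy -0.09188480379312458 -0.08427858579645486 0.12729128556692687 0.13537461575876303
0.45999999999999996 fy -0.09289144728451876 -0.0855092388678769 0.1265465116343374 0.13077839039690276
0.48999999999999994 fy -0.11670636401442272 -0.08596808898274011 0.12575690301713777 0.14059829130670787
0.5199999999999999 fy -0.0939739589892418 -0.08667108317183891 0.1251097635138984 0.1394810088336126
0.5499999999999998 fy -0.0956139831300708 -0.08746826194453694 0.12396405322476042 0.13196313007008126
```

View pics/c4.png

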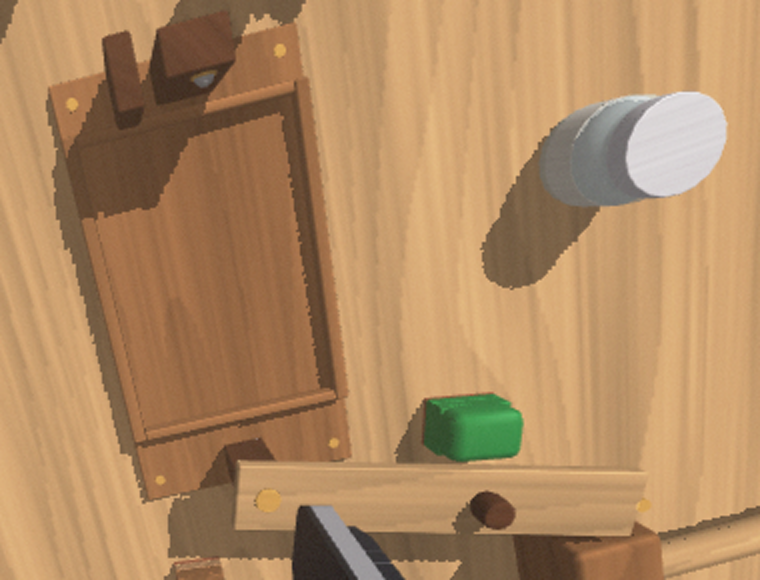

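```bash
python3 -m pendant '1 0.01 0.04 0 0; 1 0.01 0.04 0 0; 1 0 0.04 0 0; 1 0 0.04 0 0; 1 -0.01 0.04 0 0; 1 -0.01 0.04 0 0; 1 -0.01 0.04 0 0; 1 -0.01 0.03 0 0;1 -0.01 0.01 0 0; 1 0 0 0 0;1 0 0 0 0'
python3 - <<'E'
from h import *
st();grab('wrist','w3')
np.set_printoptions(precision=4,suppress=True)
p=cloud('w3'); z=p[...,2]
x,y=p[...,0],p[...,1]
def rect(q,name):
    r=cv2.minAreaRect((q[:,:2]*1000).astype(np.float32)); print(name,len(q),np.array(r[0]),np.array(r[1]),r[2],np.median(q[:,2]))
m=((z>0.11)&(z<0.15)&(y<0.55)&(x<0.53)).astype(np.uint8);n,l,s,c=cv2.connectedComponentsWithStats(m)
for i in range(1,n):
    if s[i,4]>100: rect(p[l==i],'tray');print(s[i])
m=((z>0.127)&(z<0.137)&(y<0.55)&(x<0.53)).astype(np.uint8);n,l,s,c=cv2.connectedComponentsWithStats(m)
for i in range(1,n):
    if s[i,4]>100: rect(p[l==i],'rail');print(s[i])
E
```

```text
time_s: 3.35
tool_pos: [0.3913, 0.3259, 0.3278]
orientation: [0.701, 0.091, 0.701, -0.091]
wrist_force: [0.2, -0.1, -0.4]
grip_width: 0.998
t 3.35 tcp [0.3913 0.3259 0.3278] jaw deg -14.79 xdir [ 0.    -0.001 -1.   ] F [ 0.16 -0.11 -0.35] grip 0.998 q7 [ 0.16 -1.19]
tray 7591 [408.4588 390.536 ] [202.3557 140.4056] 75.53386688232422 0.12489691888198468
[ 243    3  150  205 7591]
tray 111 [33.339  53.9458] [ 6.1381 39.3961] 62.64867401123047 0.11310676394473124
[125 394  29   6 111]
rail 2023 [408.0155 390.3772] [188.5428  11.2769] 75.45515441894531 0.1322259097729001
[ 312   15   12  185 2023]
```

View pics/w3.png

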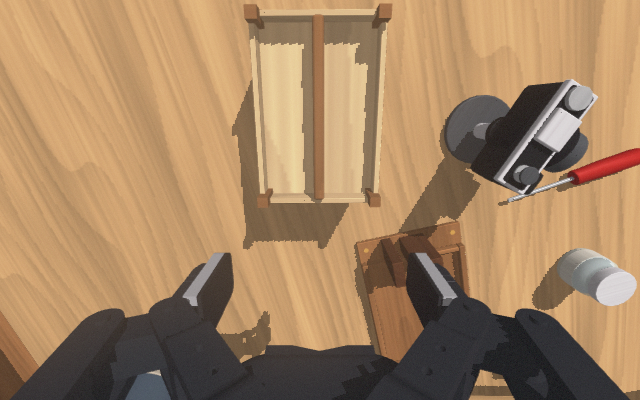

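Run:
```python
from h import *
np.set_printoptions(precision=4,suppress=True)
p=cloud('w3');crop('w3',430,60,640,220,3.8,'c5')
for c in [(578,97),(527,176),(556,130),(540,150)]: print(c,p[c[1]-1:c[1]+2,c[0]-1:c[0]+2].reshape(-1,3).mean(0))
```

```text
(578, 97) [0.6603 0.3419 0.1524]
(527, 176) [0.6021 0.277  0.1608]
(556, 130) [0.637  0.3154 0.1544]
(540, 150) [0.6253 0.2967 0.1473]
```

View pics/c5.png

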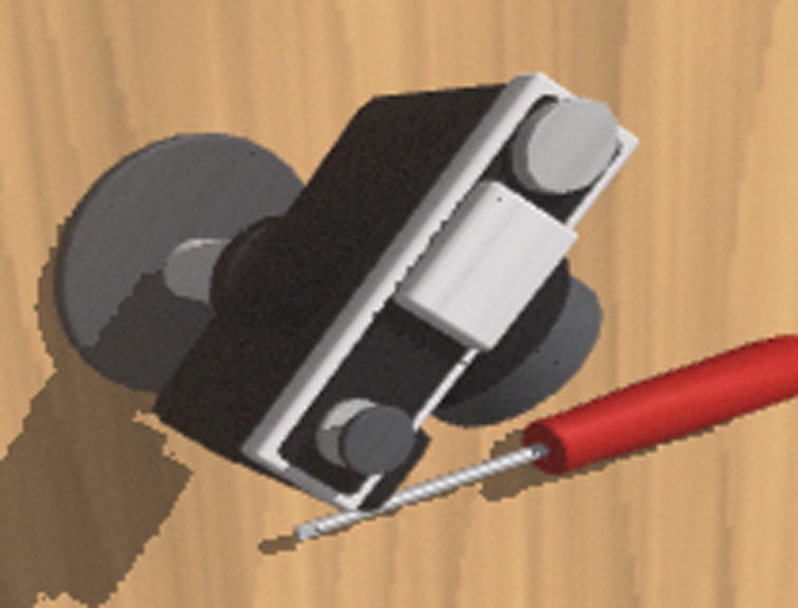

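```bash
python3 -m pendant '0 0.01 0.035 0 0.005; 0 0.007 0.03 0 0; 0 0 0 -0.04 0; 0 0 0 -0.04 0; 0 0 0 -0.04 0; 0 0 0 0 0; 0 0 0 0 0'
python3 - <<'E'
from h import *
st()
grab('wrist','w4')
E
```

```text
time_s: 4.1
tool_pos: [0.4081, 0.3918, 0.2087]
orientation: [0.702, 0.089, 0.701, -0.089]
wrist_force: [0.7, 1.2, 0.2]
grip_width: 0.501
t 4.1 tcp [0.4081 0.3918 0.2087] jaw deg -14.47 xdir [ 0. -0. -1.] F [0.73 1.24 0.17] grip 0.501 q7 [ 0.33 -1.39]
```

View pics/w4.png

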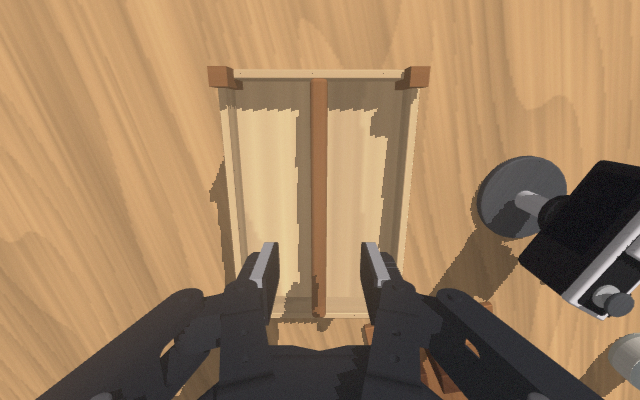

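```bash
python3 -m pendant '0 0 0 -0.03 0; 0 0 0 -0.03 0; 0 0 0 -0.02 0; 0 0 0 -0.015 0; 0 0 0 0 0; 0 0 0 0 0' 80
python3 -m pendant '-1 0 0 0 0; -1 0 0 0 0; -1 0 0 0 0; -1 0 0 0 0; -1 0 0 0 0; -1 0 0 0 0; -1 0 0 0 0; -1 0 0 0 0;-1 0 0 0 0' 80
python3 -c "
from h import *
st()"
```

```text
time_s: 4.75
tool_pos: [0.4076, 0.3937, 0.1148]
orientation: [0.702, 0.089, 0.701, -0.088]
wrist_force: [0.8, -0.3, 0.7]
grip_width: 0.501
time_s: 5.65
tool_pos: [0.4075, 0.3934, 0.1146]
orientation: [0.702, 0.089, 0.701, -0.088]
wrist_force: [-0.9, -1.3, 6.2]
grip_width: 0.12
t 5.65 tcp [0.4075 0.3934 0.1146] jaw deg -14.35 xdir [ 0.002  0.001 -1.   ] F [-0.91 -1.34  6.23] grip 0.12 q7 [ 0.44 -1.49]
```

```bash
python3 -m pendant '-1 0 0 0.01 0; -1 0 0 0.01 0; -1 0 0 0.015 0; -1 0 0 0.02 0; -1 0 0 0.03 0; -1 0 0 0.03 0; -1 0 0 0.02 0; -1 0 0 0 0; -1 0 0 0 0' 80
python3 -c "
from h import *
st();grab('wrist','w5');grab('scene','s5')
crop('s5',380,130,640,330,3,'c6')"
```

```text
time_s: 6.55
tool_pos: [0.4066, 0.3924, 0.2482]
orientation: [0.702, 0.088, 0.701, -0.088]
wrist_force: [0.3, -0.6, -3.5]
grip_width: 0.126
t 6.55 tcp [0.4066 0.3924 0.2482] jaw deg -14.32 xdir [ 0. -0. -1.] F [ 0.3  -0.58 -3.46] grip 0.126 q7 [ 0.3  -1.36]
```

View pics/w5.png

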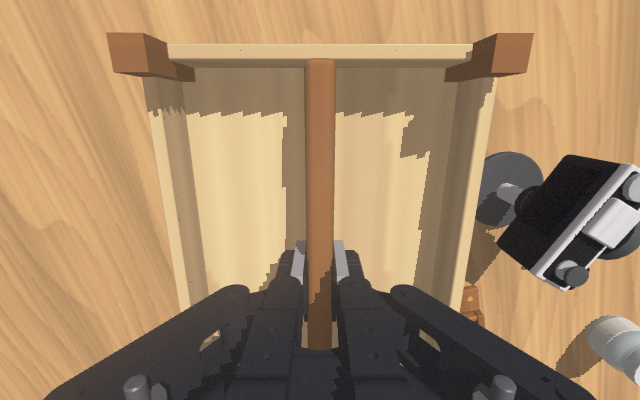

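View pics/c6.png

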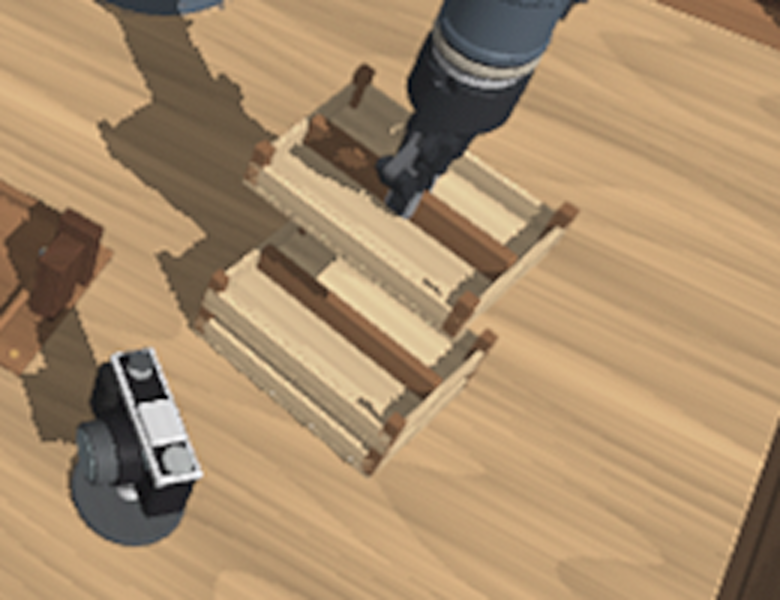

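```bash
cat >> h.py <<'E'
def tray_in_tool(tag,tcp,zlo,zhi,yaw):
    """far end of tray, gives pts in a frame at tcp with yaw (rad)"""
    p=cloud(tag);q=p[(p[...,2]>zlo)&(p[...,2]<zhi)]-np.array(tcp)
    c,s=np.cos(yaw),np.sin(yaw); q=np.stack([c*q[:,0]+s*q[:,1],-s*q[:,0]+c*q[:,1],q[:,2]],1)
    return q
E
python3 - <<'E'
from h import *
s=ctrl.state(); np.set_printoptions(precision=4,suppress=True)
q=tray_in_tool('w5',s['tool_pos'],0.225,0.30,np.radians(-14.5))
q=q[(abs(q[:,0])<0.09)&(q[:,1]>0.05)&(q[:,1]<.13)]
print(np.histogram(q[:,2],bins=np.arange(-0.025,0.05,0.004)))
t=q[q[:,2]>0.016]; print(t[:,2].mean(),t[:,0].min(),t[:,0].max(),t[:,1].min(),t[:,1].max())
for a in (t[t[:,0]>0],t[t[:,0]<0]): print(a.min(0),a.max(0),len(a))
rail=q[(abs(q[:,0])<.012)&(q[:,2]>0.005)&(q[:,1]<0.09)]; print('rail',rail[:,0].min(),rail[:,0].max(),rail[:,2].mean())
E
```

```text
(array([    0,     0,  9087, 13123,   990,  1120,  1258,  1291,  5028,
        4441,  2590,  1888,  1763,  1662,     0,     0,     0,     0]), array([-0.025, -0.021, -0.017, -0.013, -0.009, -0.005, -0.001,  0.003,
        0.007,  0.011,  0.015,  0.019,  0.023,  0.027,  0.031,  0.035,
        0.039,  0.043,  0.047]))
0.022373941411528788 -0.06945872096103614 0.07212299190537352 0.05000693095175261 0.09925723959882668
[0.    0.05  0.016] [0.0721 0.0993 0.0291] 4354
[-0.0695  0.05    0.016 ] [-0.0003  0.099   0.0291] 3392
rail -0.0046321049433902285 0.007413484905721381 0.01870654487239268
```

```bash
python3 -m pendant '-1 0.004 -0.015 0 0.01; -1 0.008 -0.03 0 0.02; -1 0.008 -0.035 0 0.02; -1 0.008 -0.035 0 0.02; -1 0.008 -0.035 0 0.02; -1 0.008 -0.035 0 0.02; -1 0.008 -0.035 0 0.02; -1 0.008 -0.035 0 0.02; -1 0.008 -0.035 0 0.02; -1 0.008 -0.03 0 0.02; -1 0.008 -0.03 0 0.02; -1 0.004 -0.02 0 0.015' 80
python3 -m pendant '-1 0 0 -0.03 0; -1 0 0 -0.03 0; -1 0 0 -0.03 0; -1 0 0 -0.02 0; -1 0 0 0 0; -1 0 0 0 0' 80
python3 -c "
from h import *
st();grab('wrist','w6');grab('top','t6')
"
```

```text
time_s: 7.85
tool_pos: [0.4944, 0.0198, 0.2467]
orientation: [0.706, 0.009, 0.708, -0.01]
wrist_force: [0.5, 0.1, -3.4]
grip_width: 0.121
time_s: 8.45
tool_pos: [0.4945, 0.023, 0.1378]
orientation: [0.707, 0.009, 0.708, -0.008]
wrist_force: [-0.3, -0.2, -2.2]
grip_width: 0.123
t 8.45 tcp [0.4945 0.023  0.1378] jaw deg -1.4 xdir [-0.002  0.001 -1.   ] F [-0.28 -0.23 -2.16] grip 0.123 q7 [ 0.31 -0.45]
```

View pics/w6.png

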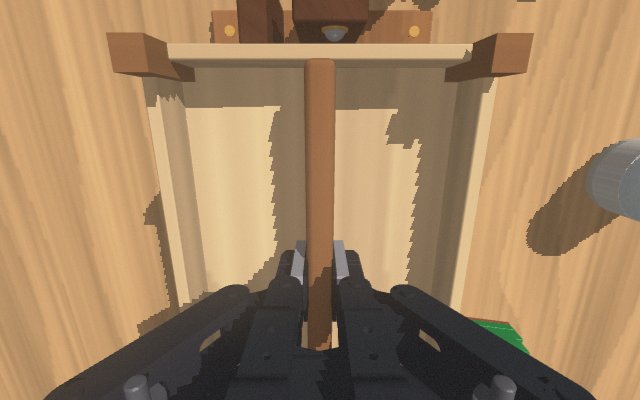

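```bash
python3 -m pendant '-1 0 0 -0.025 0; -1 0 0 -0.025 0; -1 0 0 -0.02 0; -1 0 0 -0.015 0; -1 0 0 -0.006 0; -1 0 0 -0.004 0; -1 0 0 -0.004 0; -1 0 0 -0.003 0; -1 0 0 -0.002 0;-1 0 0 0 0; -1 0 0 0 0'
python3 -c "
from h import *
st()
"
```

```text
time_s: 9.65
tool_pos: [0.4952, 0.0228, 0.0346]
orientation: [0.707, 0.009, 0.707, -0.009]
wrist_force: [-0.1, 0.9, 0.4]
grip_width: 0.122
t 9.65 tcp [0.4952 0.0228 0.0346] jaw deg -1.43 xdir [ 0.001 -0.    -1.   ] F [-0.12  0.86  0.41] grip 0.122 q7 [ 0.47 -0.6 ]
```

```bash
python3 -m pendant '-1 0 0 -0.001 0; -1 0 0 0 0; -0.3 0 0 0 0; -0.2 0 0 0 0; -0.2 0 0 0 0;-0.2 0 0 0 0; -0.2 0 0 0.02 0; -0.2 0 0 0.04 0; -0.2 0 0 0.05 0; 0 0 0 0.05 0; 0.5 0 0 0.05 0; 1 0 -0.03 0.05 0'
python3 -m pendant '1 0 -0.04 0.03 0; 1 0 -0.03 0 0; 1 0 0 0 0;1 0 0 0 0'
python3 -c "
from h import *
st();grab('wrist','w7')
p=cloud('w7'); z=p[...,2];x,y=p[...,0],p[...,1]
def rect(q,name):
    r=cv2.minAreaRect((q[:,:2]*1000).astype(np.float32)); print(name,len(q),np.array(r[0]),np.array(r[1]),r[2],np.median(q[:,2]))
r=(x>0.4)&(x<.6)&(y>-.13)&(y<.14)
m=(r&(z>.035)&(z<.07)).astype(np.uint8);n,l,s,c=cv2.connectedComponentsWithStats(m)
for i in range(1,n):
    if s[i,4]>300: rect(p[l==i],'tray')
print(np.histogram(z[r],bins=np.arange(0,.07,.004)))
"
```

```text
time_s: 10.85
tool_pos: [0.4948, 0.0006, 0.2891]
orientation: [0.708, 0.007, 0.706, -0.006]
wrist_force: [1.4, -0.7, 0.6]
grip_width: 0.822
time_s: 11.25
tool_pos: [0.4944, -0.0734, 0.3157]
orientation: [0.707, 0.01, 0.707, -0.009]
wrist_force: [-0.1, 0.7, 0.2]
grip_width: 0.999
t 11.25 tcp [ 0.4944 -0.0734  0.3157] jaw deg -1.52 xdir [-0.001  0.    -1.   ] F [-0.09  0.66  0.18] grip 0.999 q7 [ 0.12 -0.08]
tray 4996 [496.38775635  19.65666199] [201.75488281 140.2146759 ] 88.61785125732422 0.04523214798260264
(array([ 2195,     4,  2085,   143,  3331, 10928,  2400,   260,   318,
         286,   923,  1715,   667,   938,   121,   276,     0]), array([0.   , 0.004, 0.008, 0.012, 0.016, 0.02 , 0.024, 0.028, 0.032,
       0.036, 0.04 , 0.044, 0.048, 0.052, 0.056, 0.06 , 0.064, 0.068]))
```

View pics/w7.png

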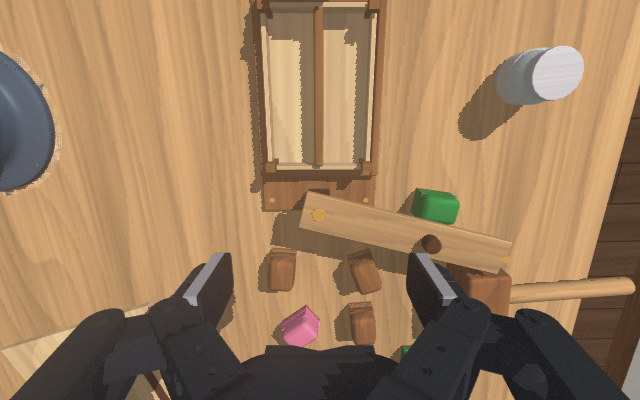

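```bash
python3 -m pendant '1 0 -0.02 0 -0.14; 1 -0.005 -0.02 0 -0.14; 1 -0.01 -0.02 0 -0.14; 1 -0.01 -0.02 0 -0.14; 1 -0.01 -0.02 0 -0.14; 1 -0.01 -0.02 0 -0.14; 1 -0.01 -0.02 0 -0.14; 1 -0.01 -0.02 0 -0.14; 1 -0.01 -0.02 0 -0.14; 1 -0.01 -0.02 0 -0.14; 1 -0.01 -0.02 0 -0.14; 1 0 0 0 -0.03'
python3 -m pendant '1 0 0 0 0; 1 0 0 0 0'
cat > blk.py <<'E'
from h import *
import sys
tag=sys.argv[1]
st();grab('wrist',tag)
np.set_printoptions(precision=4,suppress=True)
p=cloud(tag); z=p[...,2];im=load(tag)['im']
m=((z>.03)&(z<.058)).astype(np.uint8);n,l,s,c=cv2.connectedComponentsWithStats(m)
for i in range(1,n):
    if s[i,4]>150:
        q=p[l==i]; q=q[q[:,2]>np.percentile(q[:,2],90)-0.012]
        r=cv2.minAreaRect((q[:,:2]*1000).astype(np.float32)); print(c[i].round(0),np.median(im[l==i],0),np.array(r[0]),np.array(r[1]),round(r[2],1),np.percentile(q[:,2],90))
E
python3 blk.py w8
```

```text
time_s: 12.5
tool_pos: [0.3987, -0.2943, 0.3153]
orientation: [-0.492, -0.507, -0.493, 0.508]
wrist_force: [-0.6, -0.8, 0.1]
grip_width: 0.996
time_s: 12.7
tool_pos: [0.4007, -0.291, 0.3158]
orientation: [0.495, 0.505, 0.495, -0.505]
wrist_force: [-0.5, 0.7, -0.7]
grip_width: 1.0
t 12.7 tcp [ 0.4007 -0.291   0.3158] jaw deg -91.11 xdir [-0.     0.001 -1.   ] F [-0.52  0.65 -0.7 ] grip 1.0 q7 [ 0.05 -1.09]
[288.  35.] [ 65.  97. 140.] [ 563.1898 -255.979 ] [39.9029 53.9367] 19.0 0.04925611166514106
[369.  35.] [ 66.  99. 142.] [ 560.7805 -355.8649] [40.2164 54.2721] 3.8 0.049142635760373234
[ 79. 108.] [ 70.  99. 124.] [496.0143  24.4238] [213.9941 139.9547] 88.7 0.05332976889599979
[62. 40.] [135. 179. 215.] [562.7074  23.0985] [ 11.2106 170.7084] 0.6 0.04560659242992948
[372. 123.] [145. 123. 213.] [ 454.2299 -363.9797] [54.0355 39.7003] 36.0 0.04914814326318543
[287. 144.] [ 66.  99. 142.] [ 429.6948 -248.0758] [53.926  39.9678] 83.8 0.04922565653782718
```

View pics/w8.png

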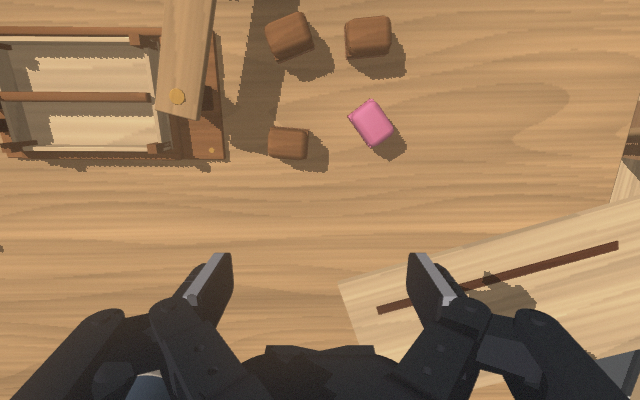

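```bash
python3 -m pendant '1 0.015 0.022 0 -0.045; 1 0.014 0.021 0 -0.044; 1 0 0 -0.04 0; 1 0 0 -0.05 0; 1 0 0 -0.05 0; 1 0 0 -0.04 0; 1 0 0 -0.02 0; 1 0 0 0 0; 1 0 0 0 0'
python3 blk.py w9 | head -1
```

```text
time_s: 13.65
tool_pos: [0.4297, -0.2494, 0.1166]
orientation: [0.472, 0.527, 0.471, -0.527]
wrist_force: [-0.1, 0.1, 0.5]
grip_width: 0.999
t 13.65 tcp [ 0.4297 -0.2494  0.1166] jaw deg -96.38 xdir [ 0.001  0.    -1.   ] F [-0.07  0.06  0.51] grip 0.999 q7 [ 0.18 -1.41]
```

View pics/w9.png

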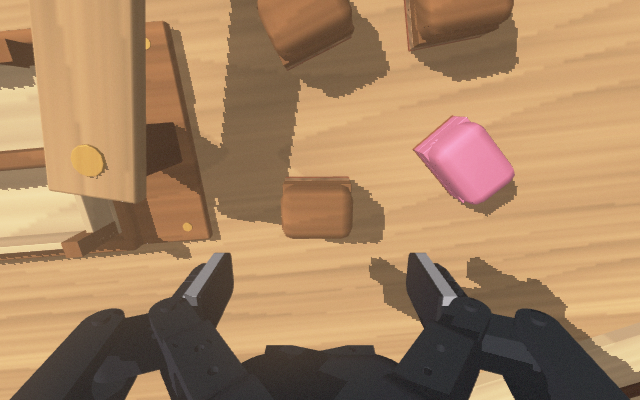

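```bash
python3 -m pendant '1 0 0 -0.04 0; 1 0 0 -0.03 0; 1 0 0 -0.02 0; 1 0 0 -0.012 0; 1 0 0 0 0; -1 0 0 0 0; -1 0 0 0 0; -1 0 0 0 0; -1 0 0 0 0; -1 0 0 0 0; -1 0 0 0 0; -1 0 0 0 0' 50
python3 -m pendant '-1 0 0 0.02 0; -1 0 0 0.04 0; -1 0 0 0.05 0; -1 0 0 0.05 0; -1 0 0 0 0; -1 0 0 0 0' 50
python3 blk.py w10
```

```text
time_s: 14.9
tool_pos: [0.43, -0.2505, 0.0155]
orientation: [0.472, 0.528, 0.47, -0.527]
wrist_force: [-0.9, 0.8, 6.9]
grip_width: 0.624
time_s: 15.5
tool_pos: [0.4291, -0.2504, 0.1755]
orientation: [0.472, 0.528, 0.47, -0.527]
wrist_force: [0.4, 0.5, -1.3]
grip_width: 0.627
t 15.5 tcp [ 0.4291 -0.2504  0.1755] jaw deg -96.51 xdir [ 0.003 -0.002 -1.   ] F [ 0.37  0.52 -1.34] grip 0.627 q7 [ 0.14 -1.37]
[306.  34.] [ 76. 115. 166.] [ 563.5154 -255.939 ] [40.3192 54.0549] 18.9 0.049126243176992296
[428.  25.] [ 76. 114. 165.] [ 560.0096 -354.3949] [38.8259 52.2606] 3.0 0.04909758638193146
[ 73. 127.] [ 82. 120. 167.] [505.6342 -42.2834] [ 61.3339 129.0382] 29.4 0.05335624459444252
[34. 71.] [162. 214. 238.] [561.8817 -25.699 ] [66.6688  6.4288] 88.7 0.04533363289952177
[438. 151.] [172. 144. 235.] [ 455.6049 -363.3334] [51.9727 40.301 ] 36.6 0.04901839839857512
[192. 141.] [45. 62. 84.] [ 491.4332 -144.3894] [ 2.3534 31.1035] 85.8 0.05390138730267944
[ 90. 211.] [135. 178. 214.] [448.7614  -7.5642] [147.6114  47.2314] 88.8 0.04592532482816494
```

View pics/w10.png

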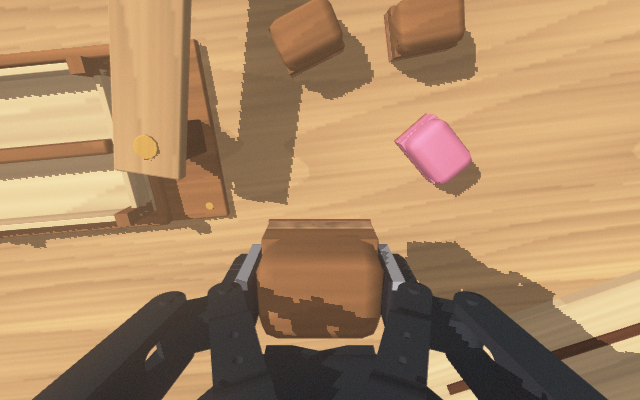

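```bash
python3 -m pendant '-1 0.016 0.015 0 0.02; -1 0.016 0.03 0 0.02; -1 0 0.04 0 0.02; -1 0 0.04 0 0.02; -1 0 0.04 0 0.007; -1 0 0.04 0 0; -1 0 0.04 0 0; -1 0 0.026 0 0; -1 0 0 0 0; -1 0 0 0 0'
python3 blk.py w11
```

```text
time_s: 16.55
tool_pos: [0.4596, 0.0211, 0.1725]
orientation: [-0.493, -0.505, -0.495, 0.507]
wrist_force: [0.2, -1.0, -0.3]
grip_width: 0.624
t 16.55 tcp [0.4596 0.0211 0.1725] jaw deg -91.41 xdir [-0.004 -0.    -1.   ] F [ 0.16 -0.97 -0.32] grip 0.624 q7 [ 0.17 -1.9 ]
[624.  70.] [ 76. 114. 165.] [ 558.1862 -237.1478] [40.4856 19.2141] 13.3 0.04746074624533055
[319. 142.] [ 96. 135. 193.] [496.1899  19.595 ] [202.2867 140.2706] 88.6 0.05285309727464397
[180. 146.] [44. 58. 80.] [509.2017 142.9234] [45.2781 20.3297] 27.9 0.05644732522061664
[474. 152.] [ 55.  75. 109.] [ 494.5291 -117.3397] [11.0308 32.9259] 72.0 0.055841675217793006
[185. 189.] [47. 61. 83.] [469.2364 146.761 ] [40.6767 14.0059] 66.7 0.05627342151791398
[ 44. 255.] [ 92. 119. 142.] [386.504  292.4052] [ 34.5149 145.1353] 88.4 0.05701021280604057
[  3. 256.] [164. 215. 238.] [411.0614 318.9015] [ 7.8403 32.1906] 76.1 0.056671869964589
[  6. 315.] [168. 219. 240.] [346.4857 338.0285] [12.641  38.1217] 74.0 0.056723037726944196
```

View pics/w11.png

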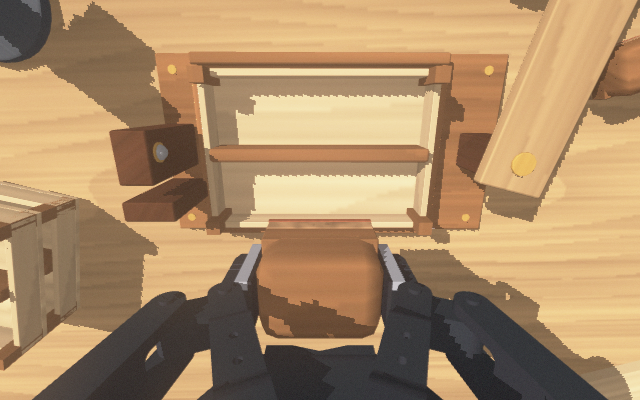

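```bash
python3 -m pendant '-1 0.002 0 -0.04 0; -1 0 0 -0.04 0; -1 0 0 -0.03 0; -1 0 0 -0.015 0; -1 0 0 -0.006 0; -1 0 0 -0.004 0; -1 0 0 0 0; -1 0 0 0 0'
python3 -c "
from h import *
st()"
```

```text
time_s: 17.4
tool_pos: [0.4634, 0.0208, 0.0398]
orientation: [0.494, 0.507, 0.493, -0.506]
wrist_force: [0.6, -0.5, -0.3]
grip_width: 0.629
t 17.4 tcp [0.4634 0.0208 0.0398] jaw deg -91.53 xdir [ 0.002 -0.    -1.   ] F [ 0.57 -0.49 -0.31] grip 0.629 q7 [ 0.37 -2.09]
```

```bash
python3 -m pendant '-1 0 0 -0.002 0; -1 0 0 -0.001 0; -1 0 0 -0.001 0; 0.6 0 0 0 0; 0.6 0 0 0 0; 0.6 0 0 0 0; 0.6 0 0 0.02 0; 0.6 0 0 0.04 0; 0.6 0 0 0.04 0; 1 0 0 0.04 0; 1 0 0 0 0; 1 0 0 0 0'
python3 blk.py w12; python3 -c "
from h import *
grab('top','t12');crop('top',0,0,1,1,1,'x') if 0 else crop('t12',220,120,480,300,3,'c12')"
```

```text
time_s: 18.6
tool_pos: [0.463, 0.0209, 0.1757]
orientation: [0.494, 0.507, 0.493, -0.506]
wrist_force: [-0.6, 0.2, -0.2]
grip_width: 1.0
t 18.6 tcp [0.463  0.0209 0.1757] jaw deg -91.52 xdir [ 0.002 -0.001 -1.   ] F [-0.59  0.2  -0.21] grip 1.0 q7 [ 0.17 -1.91]
[621.  74.] [ 72. 109. 157.] [ 559.2017 -239.6424] [41.9541 24.8773] 10.2 0.04830387780496932
[318. 154.] [ 90. 126. 178.] [496.0705  19.6996] [202.4386 140.4634] 88.5 0.05282965123103252
[182. 150.] [42. 55. 75.] [509.3807 143.1755] [45.3217 19.9787] 28.9 0.0566347722514712
[472. 155.] [ 51.  70. 101.] [ 495.0384 -117.5772] [10.8289 32.9995] 68.6 0.05611414686643357
[319. 174.] [ 71. 102. 143.] [479.0784  19.7863] [52.8731  7.7661] 89.6 0.05596140414796243
[187. 192.] [44. 57. 77.] [469.1725 146.96  ] [41.1014 13.8557] 67.2 0.056527062644048554
[ 47. 257.] [ 86. 111. 132.] [387.6966 292.6378] [145.4925  38.1494] 0.3 0.05712350396356716
[  5. 259.] [153. 202. 231.] [410.503  320.9085] [12.2179 32.1756] 77.3 0.056574563610992126
[  8. 317.] [157. 207. 234.] [346.3057 340.0591] [17.4267 36.6821] 76.4 0.056757963616560325
```

View pics/w12.png

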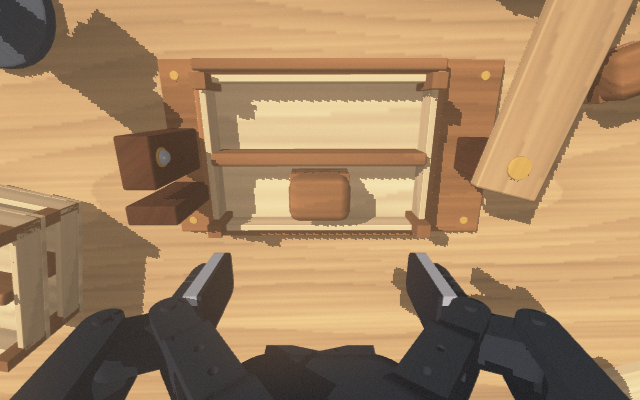

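View pics/c12.png

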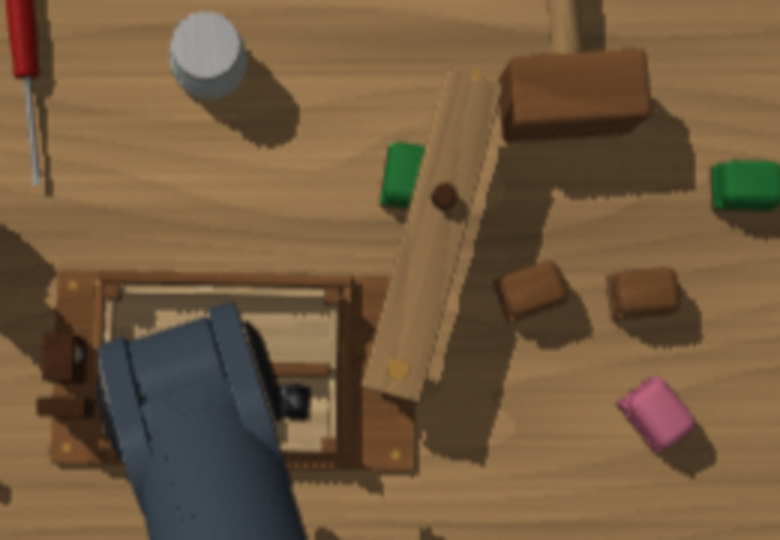

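```bash
python3 -m pendant '1 0.01 -0.03 0.01 0.04; 1 0.01 -0.035 0.01 0.04; 1 0.01 -0.035 0 0.04; 1 0.01 -0.035 0 0.04; 1 0.01 -0.035 0 0.04; 1 0.01 -0.035 0 0.04; 1 0.01 -0.035 0 0.04; 1 0.01 -0.037 0 0.04;1 0 0 0 0.038; 1 0 0 0 0; 1 0 0 0 0'
python3 blk.py w13
```

```text
time_s: 19.8
tool_pos: [0.5422, -0.2547, 0.1934]
orientation: [0.575, 0.41, 0.577, -0.41]
wrist_force: [0.4, 0.7, 0.1]
grip_width: 1.003
t 19.8 tcp [ 0.5422 -0.2547  0.1934] jaw deg -70.95 xdir [-0.003  0.002 -1.   ] F [0.39 0.75 0.06] grip 1.003 q7 [ 0.23 -1.08]
[225.  13.] [ 93. 166.  95.] [ 658.7282 -131.1148] [11.1738 27.5319] 74.6 0.04911935210407381
[423.  26.] [45. 63. 87.] [ 704.9923 -294.8514] [  3.836  117.0569] 3.0 0.05645593883585172
[ 76. 155.] [ 77. 110. 141.] [495.1526 -16.7604] [131.139  140.9006] 88.6 0.05331055020583425
[553. 141.] [ 78. 148.  64.] [ 657.8802 -451.2365] [52.6078 40.2353] 88.1 0.04888477071496333
[327. 166.] [ 73. 110. 158.] [ 564.5341 -255.5816] [38.8559 53.702 ] 20.2 0.049120837725082155
[418. 200.] [ 74. 111. 159.] [ 561.1641 -354.5973] [40.1051 51.779 ] 4.1 0.048935689742617736
[385. 287.] [162. 134. 228.] [ 455.7853 -363.3219] [53.2664 39.9455] 36.1 0.04890711460273556
```

View pics/w13.png

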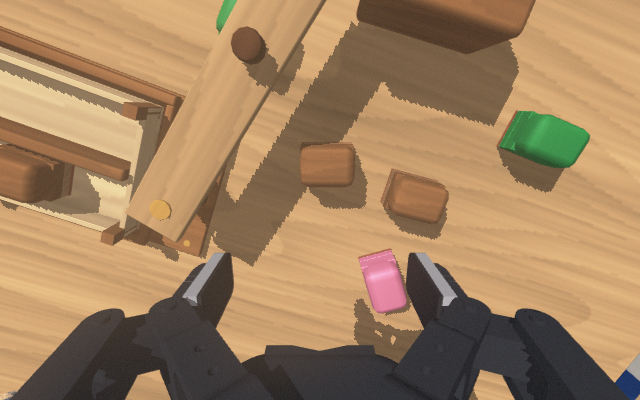

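```bash
python3 -m pendant '0.75 0.015 0 0 0; 0.75 0.006 -0.001 -0.02 0; 0.75 0 0 -0.05 0; 0.75 0 0 -0.04 0; 0.75 0 0 0 0; 0.75 0 0 0 0'
python3 blk.py w14
```

```text
time_s: 20.45
tool_pos: [0.5641, -0.2559, 0.0854]
orientation: [0.576, 0.41, 0.576, -0.41]
wrist_force: [1.0, 0.3, 0.3]
grip_width: 0.879
t 20.45 tcp [ 0.5641 -0.2559  0.0854] jaw deg -70.91 xdir [-0.     0.001 -1.   ] F [0.95 0.28 0.28] grip 0.879 q7 [ 0.32 -1.16]
[493.  25.] [48. 68. 94.] [ 705.1568 -306.7038] [ 2.2635 93.7762] 4.5 0.05648823733532058
[ 26. 178.] [ 76. 110. 145.] [526.7341 -72.0034] [76.5089 25.6013] 0.7 0.0531749593376894
[624. 188.] [ 78. 147.  60.] [ 650.7878 -433.2517] [46.2122 21.466 ] 34.4 0.04635090131117263
[317. 227.] [ 81. 122. 176.] [ 564.7181 -255.5813] [38.4105 54.1386] 18.9 0.04895341506782002
[461. 269.] [ 81. 122. 177.] [ 568.426  -355.8066] [56.1375 33.1971] 79.5 0.04884341062891658
```

View pics/w14.png

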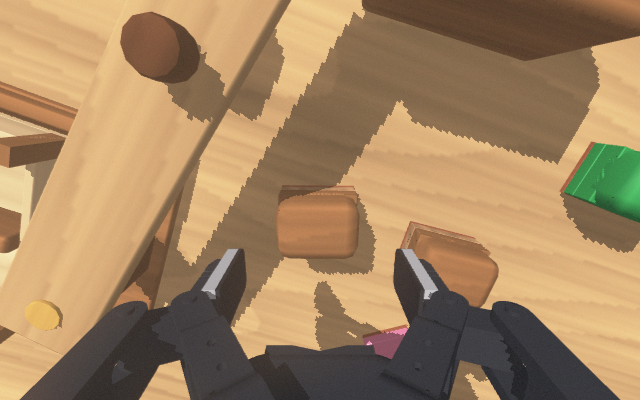

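```bash
python3 -m pendant '0.7 0 0 -0.03 0; 0.7 0 0 -0.02 0; 0.7 0 0 -0.01 0; 0.7 0 0 -0.01 0; 0.7 0 0 0 0; -1 0 0 0 0; -1 0 0 0 0; -1 0 0 0 0; -1 0 0 0 0; -1 0 0 0 0; -1 0 0 0 0' 50
python3 -m pendant '-1 0 0 0.02 0; -1 0 0 0.04 0; -1 0 0 0.05 0; -1 0 0 0.05 0; -1 0 0 0 0; -1 0 0 0 0' 50
python3 blk.py w15
```

```text
time_s: 21.6
tool_pos: [0.5649, -0.2572, 0.0164]
orientation: [0.577, 0.411, 0.575, -0.41]
wrist_force: [0.5, -0.8, 6.0]
grip_width: 0.627
time_s: 22.2
tool_pos: [0.564, -0.2573, 0.1764]
orientation: [0.577, 0.411, 0.575, -0.411]
wrist_force: [0.1, -0.3, -2.0]
grip_width: 0.631
t 22.2 tcp [ 0.564  -0.2573  0.1764] jaw deg -71.0 xdir [ 0.002 -0.002 -1.   ] F [ 0.13 -0.32 -2.03] grip 0.631 q7 [ 0.26 -1.1 ]
[213.  22.] [105. 184. 108.] [ 667.1405 -134.7164] [11.5913 46.0894] 80.4 0.04925578000081837
[413.  49.] [49. 70. 96.] [ 705.0697 -293.9304] [  8.3925 117.698 ] 0.3 0.05658586541748606
[ 65. 182.] [ 84. 119. 152.] [494.9973 -27.2295] [110.3756 141.1711] 88.5 0.053208400585709414
[549. 164.] [ 84. 160.  69.] [ 657.8991 -451.5079] [53.3428 39.9625] 88.1 0.048854053883234196
[411. 224.] [ 79. 119. 171.] [ 561.7936 -354.4372] [38.9821 51.8927] 3.7 0.04893200231763006
[377. 330.] [101.  85. 145.] [ 444.0682 -367.6695] [15.029  34.3969] 86.0 0.04902461350746827
```

View pics/w15.png

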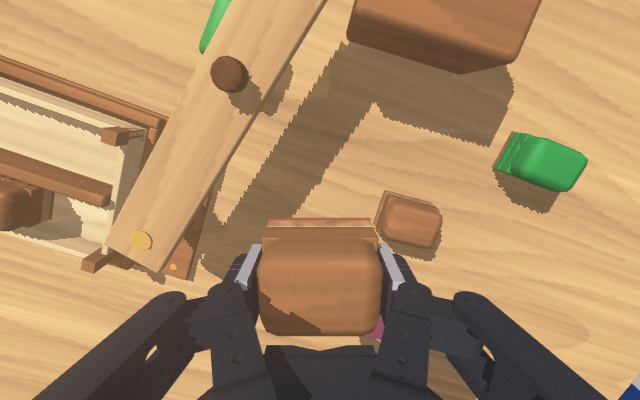

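```bash
python3 -m pendant '-1 -0.004 0.02 0 -0.04; -1 -0.004 0.035 0 -0.04; -1 -0.004 0.035 0 -0.04; -1 -0.004 0.035 0 -0.04; -1 -0.004 0.04 0 -0.04; -1 -0.004 0.04 0 -0.04; -1 -0.004 0.04 0 -0.04; -1 -0.003 0.04 0 -0.04;-1 0 0.035 0 -0.038; -1 0 0 0 0; -1 0 0 0 0'
python3 blk.py w16 |head -1
```

```text
time_s: 23.35
tool_pos: [0.5315, 0.0635, 0.1733]
orientation: [-0.493, -0.505, -0.495, 0.507]
wrist_force: [0.5, -0.4, -1.0]
grip_width: 0.622
t 23.35 tcp [0.5315 0.0635 0.1733] jaw deg -91.35 xdir [-0.004 -0.001 -1.   ] F [ 0.54 -0.36 -0.99] grip 0.622 q7 [ 0.22 -2.  ]
```

View pics/w16.png

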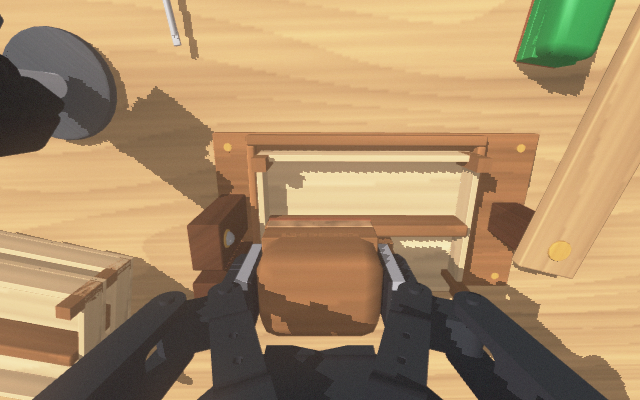

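```bash
python3 -m pendant '-1 0 0 -0.04 0; -1 0 0 -0.04 0; -1 0 0 -0.03 0; -1 0 0 -0.015 0; -1 0 0 -0.006 0; -1 0 0 -0.004 0;  -1 0 0 -0.002 0; -1 0 0 -0.002 0;-1 0 0 0 0; -1 0 0 0 0'
python3 -c "
from h import *
st()"
```

```text
time_s: 24.4
tool_pos: [0.5332, 0.0631, 0.0367]
orientation: [0.494, 0.507, 0.493, -0.506]
wrist_force: [0.3, 0.1, -1.4]
grip_width: 0.631
t 24.4 tcp [0.5332 0.0631 0.0367] jaw deg -91.5 xdir [ 0.001 -0.    -1.   ] F [ 0.26  0.15 -1.37] grip 0.631 q7 [ 0.37 -2.13]
```

```bash
python3 -m pendant '-1 0 0 -0.001 0; -1 0 0 0 0; 0.6 0 0 0 0; 0.6 0 0 0 0; 0.6 0 0 0 0; 0.6 0 0 0.02 0; 0.6 0 0 0.04 0; 0.6 0 0 0.04 0; 1 0 0 0.04 0; 1 0 -0.02 0.03 0; 1 0 0 0 0; 1 0 0 0 0'
python3 blk.py w17
```

```text
time_s: 25.6
tool_pos: [0.5328, 0.0426, 0.2053]
orientation: [0.493, 0.507, 0.493, -0.507]
wrist_force: [-0.7, -0.4, 0.5]
grip_width: 1.001
t 25.6 tcp [0.5328 0.0426 0.2053] jaw deg -91.58 xdir [ 0.001 -0.    -1.   ] F [-0.67 -0.43  0.45] grip 1.001 q7 [ 0.19 -1.94]
[523.  33.] [ 82. 155.  71.] [ 667.5564 -145.541 ] [39.3023 54.0528] 81.0 0.04895224955512606
[46. 84.] [118. 118. 122.] [638.8569 298.0301] [15.4802  4.1626] 42.1 0.05060658549725423
[339. 214.] [ 83. 119. 168.] [496.117   19.5406] [202.4139 140.6449] 88.5 0.05284328366862776
[300. 167.] [ 67.  98. 137.] [551.228   61.9019] [53.4257  7.0043] 85.1 0.056930398954626336
[222. 207.] [44. 57. 77.] [509.9624 143.4109] [45.6681 20.8716] 31.2 0.056635084595456145
[472. 214.] [48. 66. 96.] [ 495.7547 -118.1284] [13.6386 34.2053] 64.2 0.05650633365547858
[ 75. 262.] [116. 152. 182.] [456.6976 320.1047] [125.0935  49.7914] 49.7 0.05705366269534462
[232. 245.] [43. 56. 75.] [467.9973 138.0302] [25.8927 11.3888] 55.7 0.056847631567420585
[ 37. 291.] [150. 199. 228.] [423.1259 352.0756] [90.2383 41.9934] 75.6 0.05668865276897084
[ 28. 344.] [159. 210. 235.] [352.5891 386.516 ] [71.1553 26.4695] 75.5 0.05673464720246131
```

View pics/w17.png

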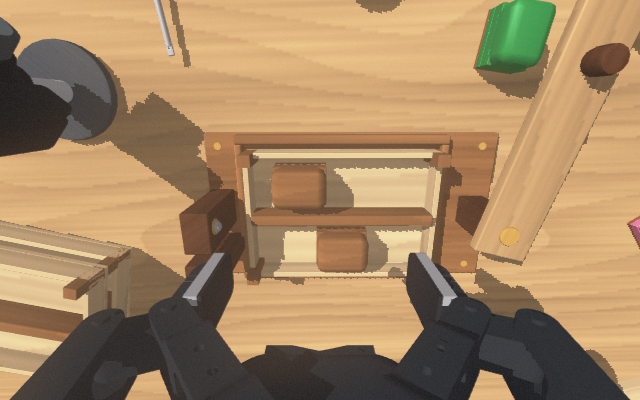

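```bash
python3 -m pendant '1 0 -0.03 0 0.01; 1 0 -0.045 0 0.01; 1 0 -0.045 0 0.01; 1 0 -0.045 0 0.01; 1 0 -0.045 0 0.01; 1 0 -0.045 0 0.01; 1 0 -0.045 0 0.01; 1 0 -0.045 0 0.01;1 0 -0.035 0 0.016; 1 0 -0.017 0 0; 1 0 0 0 0;1 0 0 0 0'
python3 blk.py w18
```

```text
time_s: 26.85
tool_pos: [0.5332, -0.3512, 0.2041]
orientation: [0.517, 0.482, 0.519, -0.481]
wrist_force: [0.6, 0.6, -0.5]
grip_width: 0.997
t 26.85 tcp [ 0.5332 -0.3512  0.2041] jaw deg -85.87 xdir [-0.001  0.003 -1.   ] F [ 0.58  0.56 -0.45] grip 0.997 q7 [ 0.2  -1.15]
[438.  61.] [ 79. 147.  74.] [ 657.8044 -452.4315] [53.8819 40.3091] 88.1 0.049022558010772925
[ 32. 141.] [111.  149.  181.5] [545.4621 -60.5726] [47.4267 37.8485] 87.9 0.055023006245790984
[326. 157.] [ 73. 110. 157.] [ 561.3096 -355.9398] [39.4589 53.9982] 4.5 0.04912572567331784
[ 18. 206.] [ 66.  95. 132.] [484.1147 -31.6911] [39.4645 87.7645] 34.8 0.053352839371035674
[119. 208.] [41. 57. 77.] [ 492.6433 -144.504 ] [31.9837  6.5384] 6.9 0.055900741900320246
[325. 252.] [157. 133. 225.] [ 455.7003 -363.7338] [52.6369 39.871 ] 36.0 0.04904309171275546
[ 42. 254.] [ 87.  113.5 137.5] [437.6918 -42.9471] [76.7296 26.2629] 88.5 0.05345176451268041
```

View pics/w18.png

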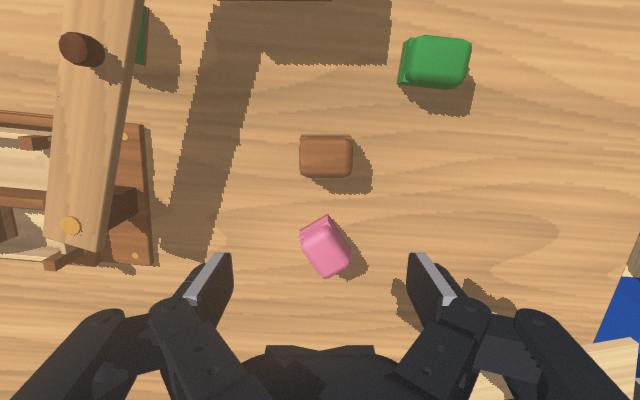

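```bash
python3 -m pendant '1 0.02 -0.003 0 0.005; 1 0.008 -0.001 -0.02 0; 1 0 0 -0.05 0; 1 0 0 -0.04 0; 1 0 0 0 0; 1 0 0 0 0'
python3 blk.py w19
```

```text
time_s: 27.5
tool_pos: [0.561, -0.3563, 0.0947]
orientation: [0.518, 0.481, 0.519, -0.48]
wrist_force: [1.1, -0.2, 1.4]
grip_width: 1.0
t 27.5 tcp [ 0.561  -0.3563  0.0947] jaw deg -85.6 xdir [-0.001  0.001 -1.   ] F [ 1.09 -0.17  1.38] grip 1.0 q7 [ 0.26 -1.21]
[ 7. 40.] [46. 80. 40.] [ 659.8936 -165.2365] [ 8.5446 46.396 ] 71.2 0.03856322143854953
[491.  84.] [ 82. 155.  71.] [ 657.9038 -451.6702] [52.9193 40.1365] 88.1 0.04897749934815717
[317. 222.] [ 77. 116. 166.] [ 562.3821 -355.8873] [38.0351 54.0163] 4.2 0.049030745599616656
[ 17. 289.] [37. 48. 69.] [ 494.1111 -143.886 ] [33.8939 12.5237] 16.1 0.05571109353750889
[314. 332.] [163. 136. 229.] [ 473.1999 -361.8721] [49.8261 24.2807] 85.1 0.048509280173349226
```

View pics/w19.png

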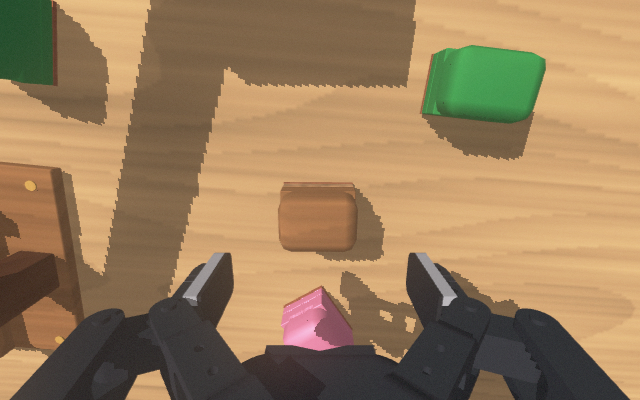

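```bash
python3 -m pendant '1 0 0 -0.03 0; 1 0 0 -0.03 0; 1 0 0 -0.01 0; 1 0 0 -0.009 0; 1 0 0 0 0; -1 0 0 0 0; -1 0 0 0 0; -1 0 0 0 0; -1 0 0 0 0; -1 0 0 0 0; -1 0 0 0 0;-1 0 0 0 0' 50
python3 -m pendant '-1 0 0 0.02 0; -1 0 0 0.04 0; -1 0 0 0.05 0; -1 0 0 0.05 0; -1 0 0 0 0; -1 0 0 0 0' 50
python3 blk.py w20|head -1
```

```text
time_s: 28.75
tool_pos: [0.5619, -0.3584, 0.0177]
orientation: [0.519, 0.481, 0.517, -0.481]
wrist_force: [0.2, 0.4, 6.0]
grip_width: 0.629
time_s: 29.35
tool_pos: [0.5611, -0.3583, 0.1775]
orientation: [0.519, 0.481, 0.517, -0.481]
wrist_force: [-0.9, 0.2, -0.6]
grip_width: 0.629
t 29.35 tcp [ 0.5611 -0.3583  0.1775] jaw deg -85.73 xdir [ 0.002 -0.002 -1.   ] F [-0.89  0.21 -0.64] grip 0.629 q7 [ 0.22 -1.17]
```

View pics/w20.png

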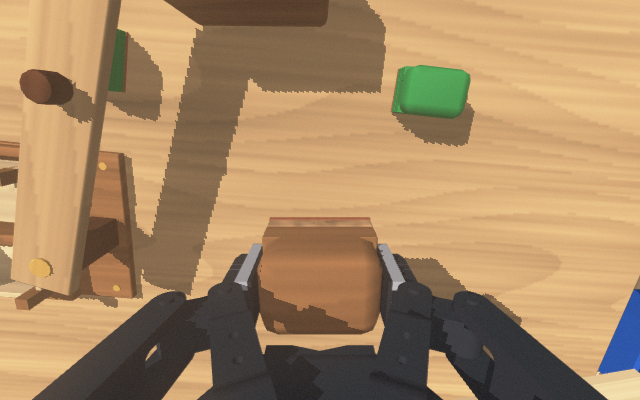

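```bash
python3 -m pendant '-1 -0.003 0.02 0 -0.01; -1 -0.004 0.035 0 -0.01; -1 -0.004 0.04 0 -0.01; -1 -0.004 0.04 0 -0.01; -1 -0.004 0.04 0 -0.01; -1 -0.004 0.04 0 -0.01; -1 -0.004 0.04 0 -0.01; -1 -0.004 0.04 0 -0.01;-1 0 0.03 0 -0.021; -1 0 0.008 0 0; -1 0 0 0 0;-1 0 0 0 0'
python3 blk.py w21 |head -1
```

```text
time_s: 30.6
tool_pos: [0.5293, -0.0267, 0.1749]
orientation: [-0.493, -0.506, -0.493, 0.508]
wrist_force: [-0.3, -0.2, -1.3]
grip_width: 0.622
t 30.6 tcp [ 0.5293 -0.0267  0.1749] jaw deg -91.59 xdir [-0.002 -0.001 -1.   ] F [-0.25 -0.21 -1.33] grip 0.622 q7 [ 0.2  -1.81]
```

View pics/w21.png

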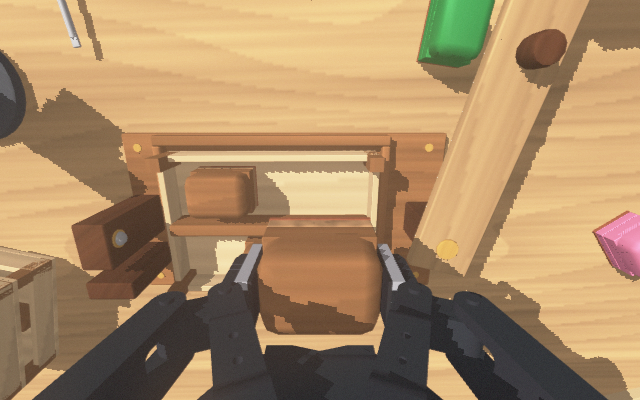

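```bash
python3 -m pendant '-1 0.001 0 -0.04 0; -1 0 0 -0.04 0; -1 0 0 -0.03 0; -1 0 0 -0.015 0; -1 0 0 -0.006 0; -1 0 0 -0.004 0;  -1 0 0 -0.003 0; -1 0 0 -0.002 0;-1 0 0 0 0; -1 0 0 0 0'
python3 -c "
from h import *
st()"
```

```text
time_s: 31.65
tool_pos: [0.5318, -0.0251, 0.0376]
orientation: [0.494, 0.507, 0.493, -0.506]
wrist_force: [-1.3, 0.6, 6.9]
grip_width: 0.628
t 31.65 tcp [ 0.5318 -0.0251  0.0376] jaw deg -91.5 xdir [ 0.003 -0.001 -1.   ] F [-1.25  0.65  6.88] grip 0.628 q7 [ 0.34 -1.94]
```

```bash
python3 -m pendant '-1 0 0 0.001 0; 0.6 0 0 0 0; 0.6 0 0 0 0; 0.6 0 0 0 0; 0.6 0 0 0.02 0; 0.6 0 0 0.04 0; 0.6 0 0 0.04 0; 1 0 0 0.04 0; 1 -0.02 0 0.04 0; 1 -0.02 0 0.03 0; 1 0 0 0 0; 1 0 0 0 0'
python3 blk.py w22
```

```text
time_s: 32.85
tool_pos: [0.4908, -0.0251, 0.2475]
orientation: [0.494, 0.507, 0.493, -0.506]
wrist_force: [0.4, -0.0, 0.7]
grip_width: 1.001
t 32.85 tcp [ 0.4908 -0.0251  0.2475] jaw deg -91.51 xdir [ 0.002 -0.001 -1.   ] F [ 0.42 -0.04  0.71] grip 1.001 q7 [ 0.11 -1.74]
[431.  15.] [ 80. 148.  75.] [ 653.0414 -143.0534] [38.4129 25.8798] 84.9 0.048823846017574
[275. 172.] [ 87. 119. 169.] [496.1582  19.7275] [202.3599 139.4392] 88.5 0.05285640267531409
[257. 136.] [ 56.  77. 103.] [532.9468  61.4625] [53.2617 39.0949] 89.1 0.05571004040939473
[173. 166.] [42. 55. 75.] [508.912  143.2383] [45.4001 19.8979] 28.1 0.05618973042235611
[599. 197.] [170. 139. 233.] [ 454.4482 -362.4567] [54.5206 38.3936] 35.8 0.048740415027253466
[284. 187.] [ 65.  95. 133.] [462.6094  19.5167] [53.346  40.2356] 88.6 0.05576012788404289
[ 60. 244.] [ 86. 112. 134.] [399.8478 296.4041] [158.7446  66.9127] 13.5 0.05702013392364566
[178. 199.] [44. 58. 77.] [469.0837 147.4194] [41.4309 13.9903] 67.7 0.05622805924734793
[ 18. 245.] [150. 199. 228.] [421.4627 335.1035] [49.8091 45.5455] 75.7 0.056773677551960965
[ 22. 295.] [156. 206. 233.] [352.0545 356.1063] [55.6389 39.8626] 75.9 0.05688230007229403
```

View pics/w22.png

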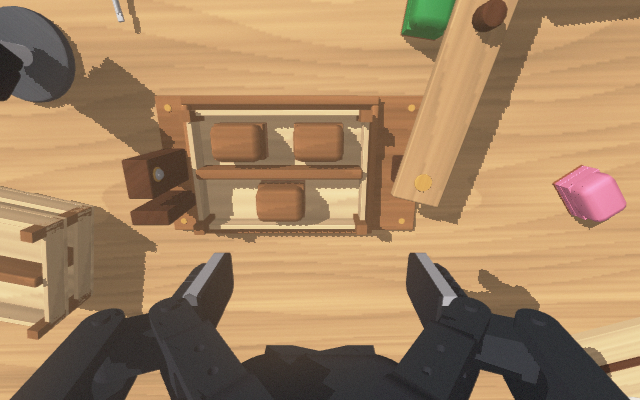

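```bash
python3 -m pendant '1 0.02 -0.02 0 -0.04; 1 0.03 -0.03 0 -0.04; 1 0.03 -0.03 0 -0.04; 1 0.03 -0.03 0 -0.04; 1 0 -0.02 -0.01 -0.04; 1 0 -0.016 -0.02 -0.05; 0.5 0 0 0 0; 0.5 0 0 0 0'
cat > knob.py <<'E'
from h import *
import sys
np.set_printoptions(precision=4,suppress=True)
if len(sys.argv)>2: st();grab('wrist',sys.argv[1])
p=cloud(sys.argv[1]);z=p[...,2];q=p[(z>.103)&(z<.114)&(p[...,0]>0.45)&(p[...,1]<.1)]
print(len(q))
if len(q)>20: print(cv2.minEnclosingCircle((q[:,:2]*1000).astype(np.float32)),np.median(q,0))
m=((z>.084)&(z<.095)&(p[...,0]>.45)&(p[...,1]<.12)).astype(np.uint8);n,l,s,c=cv2.connectedComponentsWithStats(m)
for i in range(1,n):
    if s[i,4]>300: r=cv2.minAreaRect((p[l==i][:,:2]*1000).astype(np.float32)); print('bar',r)
E
python3 knob.py w21; python3 knob.py w18; python3 knob.py w23 1
python3 - <<'E'
from h import *
p=cloud('w22');z=p[...,2]
for c in [(231,141),(318,142),(281,202)]: print(z[c[1]-4:c[1]+4,c[0]-4:c[0]+4].mean())
E
```

```text
time_s: 33.7
tool_pos: [0.5999, -0.1701, 0.2155]
orientation: [-0.426, -0.563, -0.428, 0.564]
wrist_force: [0.2, 0.6, 0.1]
grip_width: 0.752
1205
((636.7515258789062, -170.78468322753906), 11.077117919921875) [ 0.6365 -0.1687  0.1088]
bar ((572.2852783203125, -152.41558837890625), (51.78789138793945, 209.0921173095703), 73.92988586425781)
929
((636.0638427734375, -172.23757934570312), 11.432321548461914) [ 0.6364 -0.1743  0.1091]
bar ((576.0463256835938, -154.90728759765625), (52.25269317626953, 219.568603515625), 74.37178802490234)
t 33.7 tcp [ 0.5999 -0.1701  0.2155] jaw deg -105.76 xdir [-0.003  0.002 -1.   ] F [0.2  0.65 0.08] grip 0.752 q7 [ 0.18 -1.79]
533
((636.9147338867188, -171.39260864257812), 10.817876815795898) [ 0.6375 -0.1718  0.1092]
bar ((709.1096801757812, -286.6324462890625), (116.60575103759766, 37.25996398925781), 74.2850570678711)
bar ((610.34521484375, -163.94638061523438), (50.13930892944336, 288.927001953125), 74.21990966796875)
nan
0.06855685849399483
0.06883507698381144
```

View pics/w23.png

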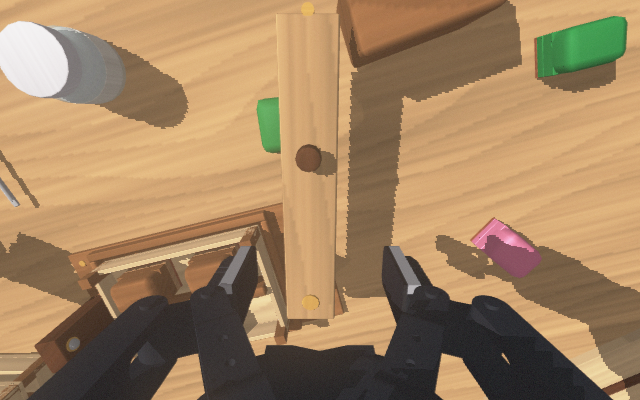

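```bash
python3 -m pendant '0.2 0.02 -0.001 0 0; 0.2 0.017 0 -0.02 0; 0.2 0 0 -0.03 0; 0.2 0 0 0 0; 0.2 0 0 0 0'
python3 knob.py w24 1
```

```text
time_s: 34.25
tool_pos: [0.6379, -0.1708, 0.1678]
orientation: [0.427, 0.564, 0.427, -0.564]
wrist_force: [0.5, -0.3, -0.6]
grip_width: 0.596
t 34.25 tcp [ 0.6379 -0.1708  0.1678] jaw deg -105.72 xdir [ 0.  0. -1.] F [ 0.5  -0.34 -0.6 ] grip 0.596 q7 [ 0.21 -1.82]
711
((637.1492919921875, -171.63967895507812), 10.800163269042969) [ 0.6385 -0.1719  0.1091]
bar ((735.1239013671875, -292.79315185546875), (58.513771057128906, 116.75931549072266), 3.732527256011963)
bar ((631.0455932617188, -169.84722900390625), (50.149810791015625, 245.235595703125), 74.20307159423828)
```

View pics/w24.png

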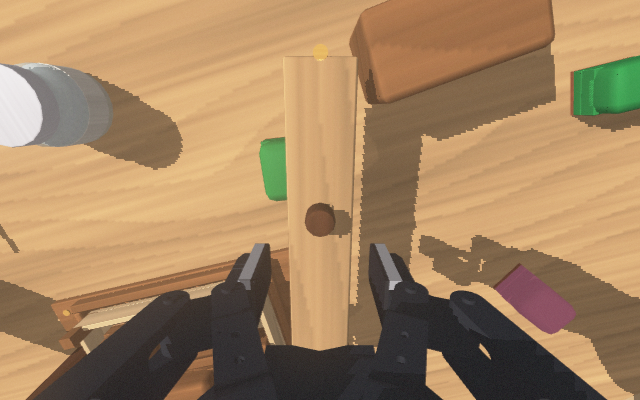

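```bash
python3 -m pendant '0.2 0 0 -0.03 0; 0.2 0 0 -0.02 0; 0.2 0 0 -0.015 0; 0.2 0 0 0 0; 0.2 0 0 0 0; -1 0 0 0 0; -1 0 0 0 0; -1 0 0 0 0; -1 0 0 0 0; -1 0 0 0 0; -1 0 0 0 0;-1 0 0 0 0' 40
python3 -c "
from h import *
st()
import numpy as np
H=np.array([0.4926,-0.130]); y=np.radians(-1.52); 
for t in np.arange(1.82,-0.01,-0.14):
    d=np.array([np.sin(t),np.cos(t)])*.15; print(round(t,2),(H+[np.cos(y)*d[0]-np.sin(y)*d[1],np.sin(y)*d[0]+np.cos(y)*d[1]]).round(4))
"
```

```text
time_s: 35.5
tool_pos: [0.6386, -0.1721, 0.1035]
orientation: [0.427, 0.565, 0.426, -0.564]
wrist_force: [-0.5, -0.1, 5.9]
grip_width: 0.238
t 35.5 tcp [ 0.6386 -0.1721  0.1035] jaw deg -105.83 xdir [ 0.002 -0.001 -1.   ] F [-0.47 -0.12  5.89] grip 0.238 q7 [ 0.25 -1.85]
1.82 [ 0.6369 -0.1708]
1.68 [ 0.6412 -0.1503]
1.54 [ 0.6426 -0.1294]
1.4 [ 0.641  -0.1084]
1.26 [ 0.6366 -0.0879]
1.12 [ 0.6293 -0.0683]
0.98 [ 0.6193 -0.0498]
0.84 [ 0.6069 -0.0329]
0.7 [ 0.5922 -0.0179]
0.56 [ 0.5756 -0.0051]
0.42 [0.5574 0.0053]
0.28 [0.5379 0.013 ]
0.14 [0.5175 0.0179]
0.0 [0.4966 0.0199]
```

```bash
python3 -m pendant '-1 0.0043 0.0205 0 0.14; -1 0.0014 0.0209 0 0.14; -1 -0.0016 0.021 0 0.14; -1 -0.0044 0.0205 0 0.14; -1 -0.0073 0.0196 0 0.14; -1 -0.01 0.0185 0 0.14; -1 0 0 0 0; -1 0 0 0 0' 40
python3 -c "
from h import *
st();grab('wrist','w25')"
```

```text
time_s: 36.3
tool_pos: [0.622, -0.0494, 0.1035]
orientation: [0.62, 0.343, 0.618, -0.34]
wrist_force: [2.8, 3.8, 6.0]
grip_width: 0.235
t 36.3 tcp [ 0.622  -0.0494  0.1035] jaw deg -57.7 xdir [ 0.005  0.002 -1.   ] F [2.85 3.76 5.97] grip 0.235 q7 [ 0.39 -1.33]
```

View pics/w25.png

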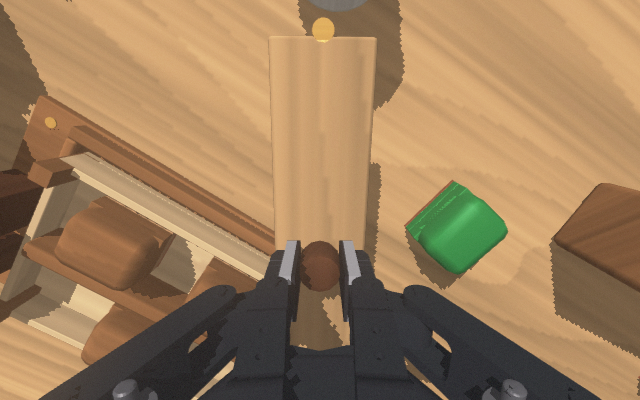

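```bash
python3 -m pendant '-1 -0.0124 0.0169 0 0.14; -1 -0.0147 0.015 0 0.14; -1 -0.0166 0.0128 0 0.14; -1 -0.0182 0.0104 0 0.14; -1 -0.0195 0.0077 0 0.14; -1 -0.012 0.004 0 0.07; -1 0 0 0 0; -1 0 0 0 0' 60
python3 -c "
from h import *
st();grab('wrist','w26')"
```

```text
time_s: 37.15
tool_pos: [0.5285, 0.0192, 0.1036]
orientation: [0.704, 0.086, 0.701, -0.082]
wrist_force: [2.1, 8.2, 6.7]
grip_width: 0.225
t 37.15 tcp [0.5285 0.0192 0.1036] jaw deg -13.59 xdir [ 0.005  0.006 -1.   ] F [2.11 8.2  6.67] grip 0.225 q7 [ 0.49 -0.8 ]
```

View pics/w26.png

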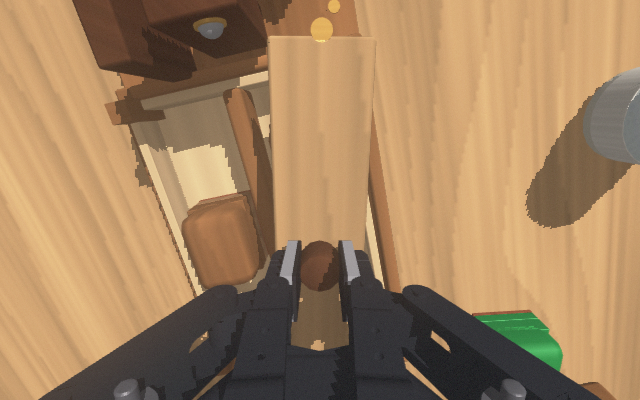

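```bash
python3 -m pendant '-1 -0.012 0.004 0 0.08; -1 -0.008 0.002 0 0.05; -1 -0.006 0.001 0 0.04; -1 -0.005 0.0005 0 0.03; -1 -0.004 0 0 0.01; -1 0 0 0 0; -1 0 0 0 0; -1 0 0 0 0' 60
python3 -c "
from h import *
st();grab('wrist','w27')"
```

```text
time_s: 38.0
tool_pos: [0.4954, 0.0238, 0.1036]
orientation: [0.71, 0.011, 0.704, -0.009]
wrist_force: [4.1, 3.2, 5.3]
grip_width: 0.224
t 38.0 tcp [0.4954 0.0238 0.1036] jaw deg -1.63 xdir [ 0.007  0.002 -1.   ] F [4.06 3.24 5.27] grip 0.224 q7 [ 0.52 -0.65]
```

View pics/w27.png

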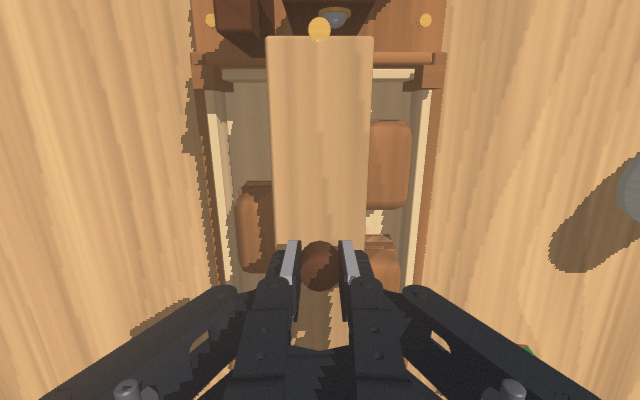

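```bash
python3 -m pendant '-1 -0.003 0 0 0; -1 -0.002 0 0 0; -1 0 0 0 0; -1 0.004 0 0 0; -0.4 0 0 0 0; -0.4 0 0 0 0; -0.4 0 0 0 0; -0.4 0 0 0.02 0; -0.4 0 0 0.04 0; -0.4 0 0 0.04 0; -0.4 0 -0.03 0.04 0; -0.4 0 0 0 0' 60
python3 knob.py w28 1
```

```text
time_s: 39.25
tool_pos: [0.4926, -0.0112, 0.2455]
orientation: [0.709, 0.011, 0.705, -0.014]
wrist_force: [0.7, -0.7, -0.3]
grip_width: 0.305
t 39.25 tcp [ 0.4926 -0.0112  0.2455] jaw deg -2.03 xdir [ 0.005 -0.004 -1.   ] F [ 0.74 -0.71 -0.28] grip 0.305 q7 [ 0.3  -0.38]
430
((496.54302978515625, 19.62297248840332), 10.787628173828125) [0.4966 0.0202 0.1091]
bar ((495.7154846191406, -15.675643920898438), (272.4181213378906, 50.04439163208008), 88.45052337646484)
```

View pics/w28.png

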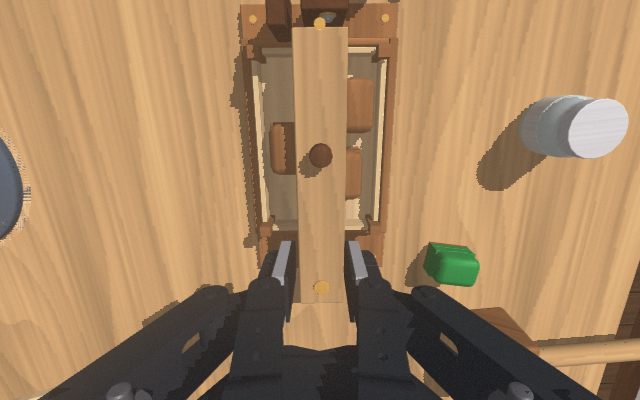

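```bash
python3 -m pendant '-1 0.01 0.02 0.02 0; -1 0.02 0.03 0.02 0; -1 0.02 0.04 0.02 0; -1 0.02 0.04 0 0; -1 0.02 0.04 0 0; -1 0.02 0.04 0 0; -1 0 0.02 0 0; -1 0 0 0 0; -1 0 0 0 0' 30
python3 - <<'E'
from h import *
np.set_printoptions(precision=4,suppress=True)
st();grab('wrist','w29')
p=cloud('w29');z=p[...,2];m=((z>.1565)&(z<.17)).astype(np.uint8);n,l,s,c=cv2.connectedComponentsWithStats(m)
for i in range(1,n):
    if s[i,4]>30: q=p[l==i];print(c[i],s[i],cv2.minEnclosingCircle((q[:,:2]*1000).astype(np.float32)),np.median(q,0),cv2.minAreaRect((q[:,:2]*1000).astype(np.float32)))
E
```

```text
time_s: 40.2
tool_pos: [0.5996, 0.2231, 0.2999]
orientation: [0.706, 0.008, 0.708, -0.01]
wrist_force: [0.2, -0.8, -0.1]
grip_width: 0.002
t 40.2 tcp [0.5996 0.2231 0.2999] jaw deg -1.46 xdir [-0.004 -0.002 -1.   ] F [ 0.22 -0.81 -0.13] grip 0.002 q7 [ 0.44 -0.8 ]
[323.1963 131.2971] [313 121  22  22 377] ((605.1082763671875, 276.18896484375), 9.856644630432129) [0.6049 0.2764 0.1604] ((605.3121337890625, 275.93896484375), (18.7133731842041, 19.004655838012695), 88.81015014648438)
```

View pics/w29.png

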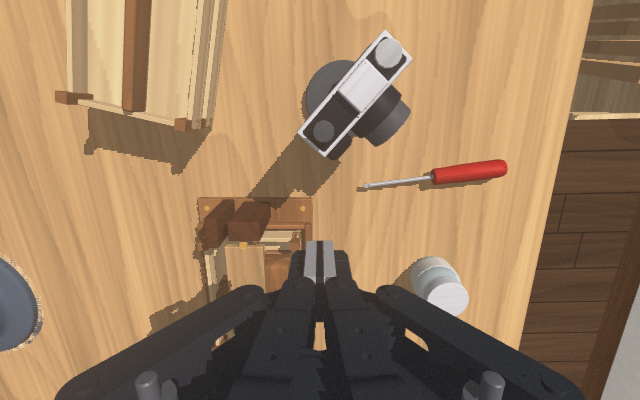

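```bash
python3 -m pendant '-1 0.0055 0.03 0 0; -1 0 0.023 -0.02 0; -1 0 0 -0.04 0; -1 0 0 -0.04 0; -1 0 0 -0.018 0; -1 0 0 0 0; -1 0 0 0 0; -1 0 0 0 0'
python3 - <<'E'
from h import *
st();grab('wrist','w30')
E
```

```text
time_s: 41.05
tool_pos: [0.6074, 0.2768, 0.1866]
orientation: [0.708, 0.011, 0.706, -0.009]
wrist_force: [-0.1, -0.6, -0.1]
grip_width: 0.001
t 41.05 tcp [0.6074 0.2768 0.1866] jaw deg -1.59 xdir [ 0.004  0.002 -1.   ] F [-0.15 -0.59 -0.11] grip 0.001 q7 [ 0.54 -0.95]
```

View pics/w30.png

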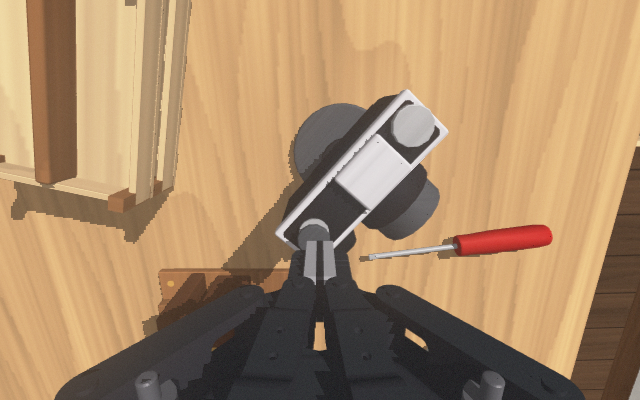

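```bash
python3 -m pendant '-1 -0.002 0 -0.008 0; -1 0 0 -0.006 0; -1 0 0 -0.002 0; -1 0 0 0 0; -1 0 0 0 0; -1 0 0 0 0'
python3 -c "
from h import *
st()"
python3 -m pendant '-1 0 0 -0.001 0; -1 0 0 -0.001 0;-1 0 0 0 0; -1 0 0 0 0'
python3 -c "
from h import *
st()"
```

```text
time_s: 41.7
tool_pos: [0.6044, 0.2764, 0.1683]
orientation: [0.707, 0.01, 0.707, -0.009]
wrist_force: [-0.2, -0.2, 0.5]
grip_width: 0.002
t 41.7 tcp [0.6044 0.2764 0.1683] jaw deg -1.55 xdir [ 0.  0. -1.] F [-0.19 -0.16  0.45] grip 0.002 q7 [ 0.56 -0.96]
time_s: 42.1
tool_pos: [0.6044, 0.2765, 0.1663]
orientation: [0.707, 0.01, 0.707, -0.009]
wrist_force: [-0.1, 0.7, 1.5]
grip_width: 0.001
t 42.1 tcp [0.6044 0.2765 0.1663] jaw deg -1.55 xdir [ 0.  0. -1.] F [-0.06  0.72  1.48] grip 0.001 q7 [ 0.56 -0.96]
```

```bash
python3 -m pendant '-1 0 0 -0.001 0; -1 0 0 0 0; -1 0 0 0 0'
python3 -c "
from h import *
st()"
python3 -m pendant '-1 0 0 -0.001 0; -1 0 0 0 0; -1 0 0 0 0'
python3 -c "
from h import *
st()"
```

```text
time_s: 42.4
tool_pos: [0.6044, 0.2765, 0.1652]
orientation: [0.707, 0.01, 0.707, -0.009]
wrist_force: [0.4, 0.9, 1.9]
grip_width: -0.003
t 42.4 tcp [0.6044 0.2765 0.1652] jaw deg -1.54 xdir [ 0.  0. -1.] F [0.41 0.92 1.88] grip -0.003 q7 [ 0.56 -0.96]
time_s: 42.7
tool_pos: [0.6044, 0.2765, 0.1649]
orientation: [0.707, 0.01, 0.707, -0.01]
wrist_force: [-0.4, -1.2, 5.0]
grip_width: -0.002
t 42.7 tcp [0.6044 0.2765 0.1649] jaw deg -1.55 xdir [ 0.001  0.    -1.   ] F [-0.41 -1.23  4.99] grip -0.002 q7 [ 0.56 -0.96]
```

```bash
python3 -m pendant '-1 0 0 0 0; -1 0 0 0 0; -1 0 0 0 0; -1 0 0 0 0; -1 0 0 0 0; -1 0 0 0 0; -1 0 0 0 0; -1 0 0 0 0; -1 0 0 0 0; -1 0 0 0 0; -1 0 0 0 0; -1 0 0 0 0'
python3 -c "
from h import *
st()"
```

```text
time_s: 43.9
tool_pos: [0.6045, 0.2765, 0.1649]
orientation: [0.707, 0.01, 0.707, -0.01]
wrist_force: [-1.1, -1.3, 5.7]
grip_width: 0.0
t 43.9 tcp [0.6045 0.2765 0.1649] jaw deg -1.55 xdir [ 0.001  0.    -1.   ] F [-1.14 -1.26  5.66] grip 0.0 q7 [ 0.56 -0.96]
```

```bash
python3 -m pendant '-1 0 0 -0.002 0; -1 0 0 -0.002 0; -1 0 0 -0.0005 0; -1 0 0 0 0; -1 0 0 0 0'
python3 -c "
from h import *
st()"
```

```text
time_s: 44.4
tool_pos: [0.6045, 0.2766, 0.1619]
orientation: [0.708, 0.01, 0.706, -0.01]
wrist_force: [-2.6, -1.7, 13.0]
grip_width: -0.004
t 44.4 tcp [0.6045 0.2766 0.1619] jaw deg -1.56 xdir [ 0.002 -0.    -1.   ] F [-2.59 -1.75 13.  ] grip -0.004 q7 [ 0.56 -0.96]
```

Fully down (3 mm past the first stop, 13 N). Release straight up, then check everything.

```bash
python3 -m pendant '-1 0 0 0 0; -1 0 0 0.01 0; -1 0 0 0.03 0; -1 0 0 0.04 0; -1 0 0 0.04 0; -1 -0.03 -0.02 0.03 0; -1 -0.04 -0.03 0.03 0; -1 -0.03 -0.03 0 0; -1 0 0 0 0; -1 0 0 0 0'
python3 - <<'E'
from h import *
np.set_printoptions(precision=4,suppress=True)
st();grab('wrist','w31');grab('top','t31');grab('scene','s31')
p=cloud('w31');z=p[...,2];m=((z>.1565)&(z<.17)).astype(np.uint8);n,l,s,c=cv2.connectedComponentsWithStats(m)
for i in range(1,n):
    if s[i,4]>30: print(c[i],s[i,4],np.median(p[l==i],0))
E
```

```text
time_s: 45.4
tool_pos: [0.5099, 0.1994, 0.3352]
orientation: [0.707, 0.01, 0.707, -0.011]
wrist_force: [0.0, -0.5, 0.8]
grip_width: -0.0
t 45.4 tcp [0.5099 0.1994 0.3352] jaw deg -1.66 xdir [ 0.001 -0.001 -1.   ] F [ 0.04 -0.52  0.78] grip -0.0 q7 [ 0.31 -0.76]
[411.7108 101.4523] 325 [0.6044 0.2765 0.1605]
```

View pics/w31.png

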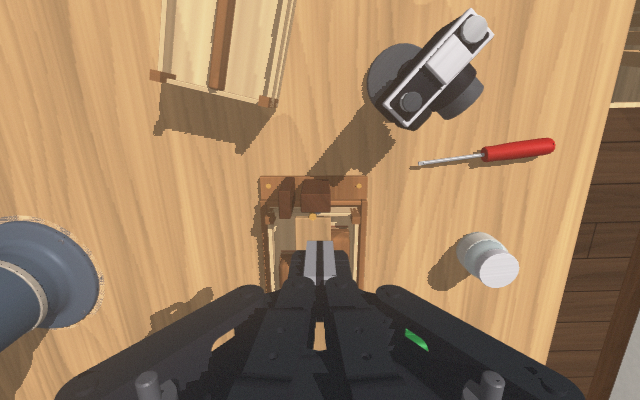

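View pics/t31.png

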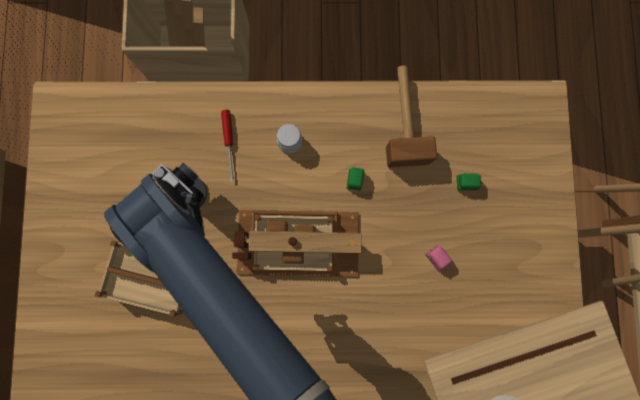

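View pics/s31.png

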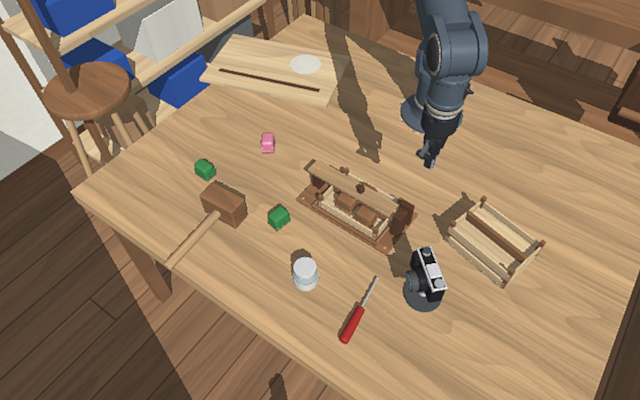

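Run:
```python
from h import *
p=cloud('s31');z=p[...,2];x,y=p[...,0],p[...,1]
for nm,m in [('bar',(z>.085)&(z<.093)&(x>.42)&(x<.57)&(y<.11)),('pile',(z>.07)&(z<.1)&(y>.24)&(x<.52)&(x>.28))]:
    n,l,s,c=cv2.connectedComponentsWithStats(m.astype(np.uint8)); i=1+np.argmax(s[1:,4]); print(nm,cv2.minAreaRect((p[l==i][:,:2]*1000).astype(np.float32)))
ctrl.close_job()
```

```text
bar ((496.07916259765625, -20.617950439453125), (260.8131408691406, 56.20049285888672), 88.63990020751953)
pile ((408.9973449707031, 390.60833740234375), (203.11851501464844, 145.72531127929688), 75.44664764404297)
the job is handed in; nothing more can be done
```

I made up the kit, took the sign-out photo and handed the job in at about 45 s of the 210 s allowed. No verdict is reported, so the results below are my own checks.

- **Tray:** The top tray is home in the carrier bed. Its measured centre is within about 1 mm of the bed centre, and its height matches a seated tray.
- **Blocks:** I found three brown blocks on the bench and loaded all of them, two in the far bay and one in the near bay. The near-bay block and one of the two in the far bay measured about 68 mm at the top, as they should standing on the tray floor. The reading on the other far-bay block came back empty, so I judged it seated only from the picture. No brown block was left on the bench, and none was under the keeper bar.
- **Keeper:** The bar is shut in its catch. Its direction measured 88.5 to 88.6°, against 88.5° for the carrier, which is well inside the 0.02 rad limit.
- **Shutter:** I held the button at its first stop for about 1.4 s, where the force read 5 to 5.7 N and the button did not move. I then pressed it a further 3 mm to its hard stop at 13 N and let go. It came back up to 160.5 mm.
- **Everything else:** The other two trays measured within about 1 mm of where they started. The screwdriver, jar and mallet look unmoved in the final pictures. The arm was clear of everything when I handed in.

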